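Return the empty fuel cylinders

TASK

Send back all the empty red fuel cylinders of the soldering bench: shut the fuel valve on the red dock, then undo its coupling a full turn (fuel fittings have a left-hand thread), swing the head fully aside, and lift the spent cylinder out. Stand it and every loose red cylinder upright on the black mat of the returns station, in a row along the mat's yellow midline, each with its label squarely facing the reader bar. Leave the valve shut and the head aside for the next delivery, and leave the oxygen coupling and everything else on the bench as they are.

Things in the scene. Friction and masses are not known exactly. Their poses are not given: they have to be found in the camera images.
- spent: empty red fuel cylinder, 146 mm tall, 0.24-0.48 kg, clamped in the red dock at the start; origin at the centre of its underside, z up its axis. Body 72 mm in diameter to z=70 mm, sloped shoulder to 84, steel neck 30 mm in diameter from z=84 to 122 (grip here, TCP about z=106), flange 38 mm in diameter to 130, outlet 14 mm in diameter to 146. Its x axis points out through its label.
- spent_label (a point): middle of that cylinder's label, 36 mm out along the cylinder's x axis and 40 mm up: a white panel with black bars on one side of the body. A white patch on the shoulder and one on the flange show the label's side from above. It may face any way at the start.
- empty1: loose empty red fuel cylinder, exactly like spent (same sizes, origin, x axis through the label), standing upright on the bench; may be absent
- empty1_label (a point): middle of its label, 36 mm out along its x axis, 40 mm up
- empty2: loose empty red fuel cylinder, exactly like spent (same sizes, origin, x axis through the label), standing upright on the bench; may be absent
- empty2_label (a point): middle of its label, 36 mm out along its x axis, 40 mm up
- empty3: loose empty red fuel cylinder, exactly like spent (same sizes, origin, x axis through the label), standing upright on the bench; may be absent
- empty3_label (a point): middle of its label, 36 mm out along its x axis, 40 mm up
- empty4: loose empty red fuel cylinder, exactly like spent (same sizes, origin, x axis through the label), standing upright on the bench; may be absent
- empty4_label (a point): middle of its label, 36 mm out along its x axis, 40 mm up
- station: returns station, fixed: black mat 120 (x) by 384 mm (y), 4 mm thick, a yellow line along its midline (x=0); along its +x side a grey reader bar 84 mm tall, face with four windows at x=+100 mm looking along -x. Origin on the table, mid-mat. A label faces the reader when the cylinder's x axis points along the station's +x. A row along y, 88 mm apart, fits four.
- fuel_dock: red dock, fixed: base plate x=-180 to +90 mm, 120 mm wide, 10 mm thick, origin on the table. On its x axis: valve (lever's axis) at x=-125 mm, cylinder seat at x=-30 (ring, inner diameter 78 mm, top 38 mm above the table), column 24 mm in diameter at x=+65 (axis of the head). The head is an arm at z=176-200 mm from the column 95 mm along -x to the coupling over the cylinder.
- fuel_seat (a point): centre of the red dock's cylinder seat, on the base plate, 10 mm above the table
- fuel_valve (a joint): red ball-valve lever (rad): 0 = open, lever along the dock's -x, in line with the valve; starts at 0 to 0.25. Grows counterclockwise seen from above; 1.57 = shut, lever crosswise along the dock's -y (stop at 1.6; above 1.4 is shut). About 0.12 N m; stays where it is left.
- fuel_valve_tip (a point): on the valve lever's grip, 60 mm from its axis, 56 mm above the table; the lever is 72 mm long, 16 mm wide at the grip, from z=50 to 62 mm
- fuel_nut (a joint): turn of the fuel coupling (rad): 0 = tight, starts at 0 to 0.35. LEFT-HAND thread: it grows and loosens as its red paddle turns CLOCKWISE seen from above; stop at 6.8. Captive on the head; rises 18 mm a turn. Its brass bell sits 11 mm down over the cylinder's outlet and clears it from about 4 rad; a full turn (above 5.3) is undone. About 0.06 N m; stays where it is left.
- fuel_paddle (a point): centre of the coupling's red paddle, an upright plate 64 mm long (along its own x axis), 10 mm thick, reaching 18 mm above and below this point; at first 232 mm above the table, up to 20 mm higher when undone. A hub 28 mm in diameter ends 17 mm below this point. Pinch it across its thickness from above.
- fuel_head (a joint): swing of the red dock's head about its column (rad): 0 = over the seat, arm along the dock's -x; grows counterclockwise seen from above, towards the dock's -y, stop at 1.5. Above 1.1 is fully aside. Swings only once the coupling is undone; it may be swung by the paddle, whose axis is 95 mm from the column's. About 0.15 N m; stays where it is left.
- o2_nut (a joint): turn of the blue paddle of the oxygen coupling (rad), 0 = tight. Not to be touched.
- o2_paddle (a point): centre of the blue oxygen paddle, over its cylinder's axis. The blue oxygen dock is like the red one but without the valve, is fixed and in use: leave it.
- spare_o2: spare blue oxygen cylinder, loose, shaped like the red ones but with no label; stays where it is
- tweezers: steel tweezers lying flat, 160 mm long (x), 18 mm wide, 8 mm high; stays where it is
- flux_jar: small glass jar with a white lid, 48 mm in diameter, 50 mm tall; stays where it is
- bowl: steel bowl 120 mm across, 55 mm tall; stays where it is
There are look-alikes about, which are no part of the job. What is shaped like the empty2 but green is not meant.

How it is judged:
By the outcome, as a careful person would: the job done as asked, in the order asked, and still so for the second after the job is handed in, with the robot touching nothing.
Of empty1, empty2, empty3, empty4 only 2 to 3 are there at a start; the rules pass over those that are not, and their reading is None.
At some moment in a run one of empty1, empty2, empty3, empty4 may be knocked a few centimetres aside while the robot is not near it.
Once in a run the grip may slacken for a moment while it holds something.
It also fails if it takes over 210 s, if anything falls off the work surface, if the arm or the gripper's body presses on something with over 40 N, if the wrist force passes 120 N, or if a joint passes its speed limit or range.

ROBOT

A 6-joint arm with a two-finger parallel gripper is mounted at the origin on the work surface. World frame = base frame: x ahead of the robot, y to its left, z up, the work surface at z = 0. Lengths are in m, angles in rad, forces in N, time in s.
With the tool pointing down it reaches from about 0.325 to 1 m from the base axis. Payload 5.1 kg.
Tool frame: the origin (TCP) lies between the finger pads, 19 mm behind the fingertips; this is the grasp point; z points along the fingers, y is the line along which they close (so a half turn about z gives the same grasp; the last joint's range is limited). The gripper opens to 85 mm and grips with 20 to 120 N. Pads are 22 mm wide; open, the fingers measure 114 mm over their backs; the gripper's body (76 mm by 85 mm) begins 54 mm behind the grasp point. The pads swing forward as they close: fully open they stand 13 mm farther back than shut.
Start: joints at [1.171, 0.124, 1.65, -0, 1.367, -0.083], TCP at [0.203, 0.618, 0.25] pointing down, gripper open.
Joint ranges: [-2.61, 2.61], [-1.02, 2.33], [0.03, 2.71], [-1.35, 4.49], [0.32, 2.68], [-2.91, 2.91]. Speed limits (rad/s): [2.57, 2.57, 3.14, 3.14, 3.14, 3.14].

INTERFACE

Orientations are given as a unit quaternion [w, x, y, z].
In Python, from bench import robot, optics gives the robot as it stands.
- The arm moves only by the tool apply_moves, never from a script. Its arguments are lists of equal length, an entry for each row: "translation": the shift along the tool's x, y, z in units of 4 cm (1.0 is 4 cm), a list of three; "dr": the turn, a rotation vector about the tool's x, y, z in units of 0.12 rad (1.0 is 0.12 rad), a list of three. In form: {"translation": [[x, y, z], ...], "dr": [[ax, ay, az], ...]}. A call has 1 to 12 rows; each row shifts and turns the commanded pose from where the row before left it, along the tool's axes as they then stand; what a row does not reach is not made up. A row lasts 1/12 s, in which the tool goes at most 41.7 mm and 7.16 degrees, less where a joint would pass 70% of its speed; a pose out of reach is approached as far as the arm can. A call with a number of a shift or a turn outside -1 to 1 is refused whole. A call with a gripper value outside its range is refused whole. "grip" is the finger opening in mm, from 0 to 85.4, set as the call begins (left out, the last holds). The fingers move at their own pace and stop on an object; "force" is the grip in N (left out, the last holds). Time passes only in rows, so rows that do not move let the fingers close. It gives the time, the measured TCP pose, the force, the opening and the grip force at its end, in the units of the state.
- robot.state(): the state, without advancing time (a new reading comes with each control period).
- optics.grab_frame(name): name is "side" or "top"; returns the picture (420x560x3 uint8, red, green, blue); there is no depth.
- optics.get_calibration(name): a dict with "fx", "fy", "cx", "cy" (pixels), "dist" ([k1, k2, p1, p2, k3] as OpenCV has them; the pictures are not rectified), "origin" and "rotation" of the camera in the world. Camera axes: x right, y down, z forward; pixel columns grow to the right and rows downward; lengths in m; the calibration is good to about 2 mm. A picture is of the moment at which its call begins. get_calibration takes no time and is no camera call.
- robot.sign_off(): hands the job in; it is judged then, once.
The state is a dict: "t": time; "joint_pos": joint angles; "joint_velocities": joint speeds; "effort": joint torques, N m; "eef_pos": TCP position; "ee_rot": TCP orientation; "force": force on the tool from outside, world axes, zero at the start; "torque": the same for the moment, N m; "width": opening from 0.0 (shut) to 1.0 (fully open); "grip_force": force on a finger pad.
Only numpy, scipy, OpenCV 4.12 (cv2) and the standard library are available. Lean on these libraries where they do the work, as an engineer would, in place of code of your own. Each camera call takes 0.05 s, during which the arm holds its last target. There are 200 camera calls.

## Working session

There is one attempt and no reset: what is moved stays moved. The work goes in short steps, Python scripts to look and compute and a tool call to move; the robot and the scene stay as the last step left them, time stands still between calls to the robot, and variables do not carry over. Pictures are saved under pics/ and viewed, at most 14 in all, crops included, and the job is handed in when it is done.

Besides the shell and the picture viewer there is one more tool, called after "Call:" as name(argument=value, ...) on one line, values as JSON. apply_moves: Moves the arm, as the interface text tells. Shifts and turns lie within -1 to 1; 1 stands for 4 cm of shift or 0.12 rad of turn. Its arguments: {"type":"object","properties":{"translation":{"type":"array","items":{"type":"array","items":{"type":"number","minimum":-1,"maximum":1}}},"dr":{"type":"array","items":{"type":"array","items":{"type":"number","minimum":-1,"maximum":1}}},"grip":{"type":"number"},"force":{"type":"number"}},"required":["translation","dr"]}

```bash
ls; mkdir -p pics; python3 - <<'E'
from bench import robot, optics
import cv2
for n in("top","side"):
    im=optics.grab_frame(n); cv2.imwrite(f"pics/{n}0.png",cv2.resize(im[:,:,::-1],(800,600),interpolation=cv2.INTER_CUBIC)); cv2.imwrite(f"raw_{n}.png",im[:,:,::-1])
    print(n,optics.get_calibration(n))
print(robot.state())
E
```

```text
pics
top {'fx': 472.0541615749793, 'fy': 472.0541615749793, 'cx': 290.78574831626213, 'cy': 199.59895526500318, 'dist': array([-0.08800722,  0.        ,  0.        ,  0.        ,  0.        ]), 'origin': array([ 0.26313853, -0.03801713,  1.59642648]), 'rotation': array([ 0.06247325, -0.70134898,  0.70818091, -0.05183134])}
side {'fx': 519.1024798034402, 'fy': 519.1024798034402, 'cx': 280.33461771324903, 'cy': 199.62472394671497, 'dist': array([-0.13395123,  0.        ,  0.        ,  0.        ,  0.        ]), 'origin': array([ 0.08079797, -0.90436954,  1.37147219]), 'rotation': array([-0.32386848,  0.92045256, -0.20365769,  0.07999893])}
{'t': 0.1, 'joint_pos': array([ 1.17141369e+00,  1.24414225e-01,  1.65154880e+00,  1.12821727e-05,
        1.36748442e+00, -8.26291323e-02]), 'joint_velocities': array([ 0.00029136, -0.00056414, -0.00373043, -0.00094746, -0.00173273,
       -0.00191553]), 'effort': array([-1.30209060e-04, -4.24932325e+01, -3.66653466e+01, -8.10983443e-05,
        3.95957919e-03,  1.08239271e-05]), 'eef_pos': array([0.20230514, 0.61717124, 0.24888579]), 'ee_rot': array([-2.26714769e-04,  1.57716543e-01,  9.87483991e-01, -8.99274777e-04]), 'force': array([ 0.36320362, -0.7101232 ,  0.5351035 ]), 'torque': array([ 0.02885559,  0.02028685, -0.0655017 ]), 'grip_force': 0.0, 'width': 0.9972631493601853}
```

View pics/top0.png

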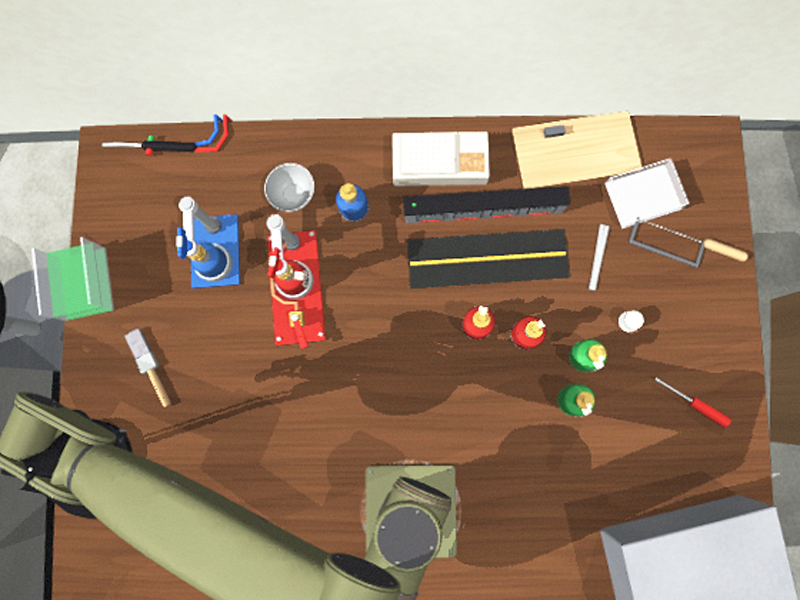

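View pics/side0.png

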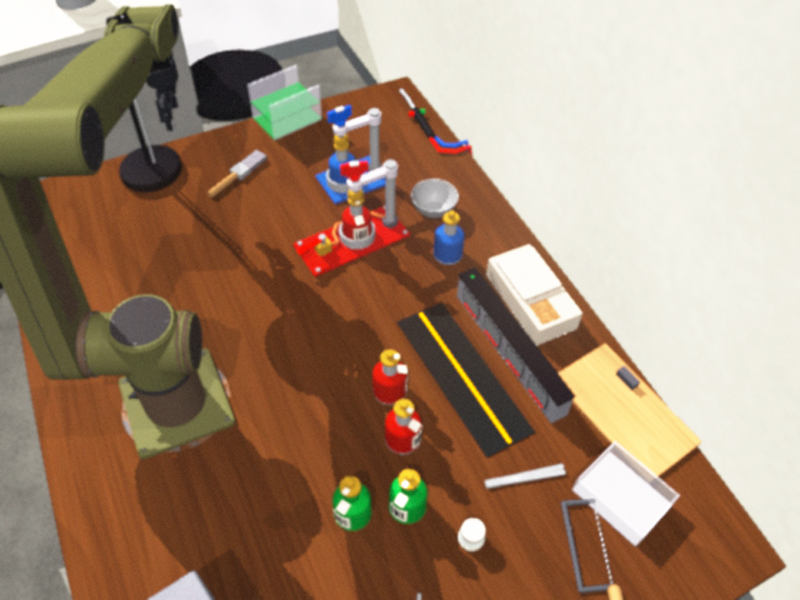

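The top picture shows the red dock around (295,285) with its valve at (297,320) and paddle at (275,262). The mat's midline runs from (412,263) to (566,254). Two loose red cylinders stand at (479,322) and (528,331); the green ones at (588,354) and (576,401) are look-alikes. Next I'll look at enlarged crops.

```bash
cat > h.py <<'E'
import numpy as np, cv2
from bench import robot, optics
from scipy.spatial.transform import Rotation as R
def cam(n):
    c=optics.get_calibration(n); q=c["rotation"]
    K=np.array([[c["fx"],0,c["cx"]],[0,c["fy"],c["cy"]],[0,0,1.]])
    return K,c["dist"],np.array(c["origin"]),R.from_quat([q[1],q[2],q[3],q[0]]).as_matrix()
def ray(n,uv):
    K,d,o,M=cam(n); p=cv2.undistortPoints(np.array([[uv]],float),K,d)[0,0]
    return o,M@np.array([p[0],p[1],1])
def plane(n,uv,z):
    o,r=ray(n,uv); return o+r*(z-o[2])/r[2]
def proj(n,P):
    K,d,o,M=cam(n); rv=cv2.Rodrigues(M.T)[0]
    return cv2.projectPoints(np.atleast_2d(np.array(P,float)),rv,-M.T@o,K,d)[0][:,0]
def tri(u1,u2): # top, side
    A=[];b=[]
    for n,u in(("top",u1),("side",u2)):
        o,r=ray(n,u); r/=np.linalg.norm(r); Q=np.eye(3)-np.outer(r,r); A.append(Q); b.append(Q@o)
    A=np.vstack(A);b=np.hstack(b); x=np.linalg.lstsq(A,b,rcond=None)[0]; return x,np.linalg.norm(A@x-b)
def crop(im,u0,v0,w,h,s,f): # crop in raw px
    cv2.imwrite(f,cv2.resize(im[v0:v0+h,u0:u0+w],None,fx=s,fy=s,interpolation=cv2.INTER_CUBIC))
E
python3 - <<'E'
import sys; sys.path.insert(0,'.')
from h import *
t=cv2.imread('raw_top.png'); s=cv2.imread('raw_side.png')
def z(im,u,v,w,h,k): return cv2.resize(im[v:v+h,u:u+w],None,fx=k,fy=k,interpolation=cv2.INTER_CUBIC)
a=z(t,180,145,60,100,6); b=z(s,200,105,90,90,6)[:,:]
c=np.zeros((600,800,3),np.uint8); c[:,:360]=a; b=z(s,205,105,73,100,6); c[:,362:800]=b; cv2.imwrite('pics/dock.png',c)
c=np.zeros((600,800,3),np.uint8); a=z(t,310,205,120,95,5); b=z(s,225,240,80,120,5)
c[:475,:600]=a; cv2.imwrite('pics/cyl.png',c[:475,:600])
E
```

```text
(no output)
```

View pics/dock.png

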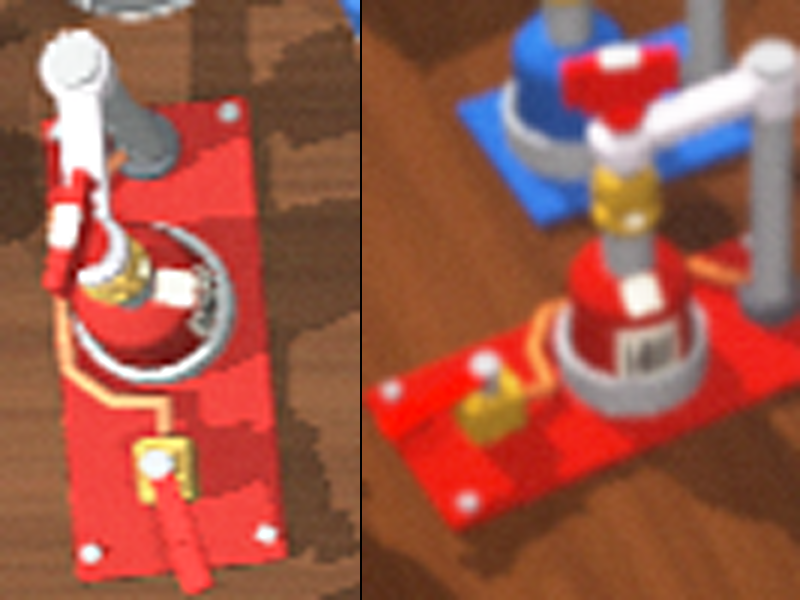

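View pics/cyl.png

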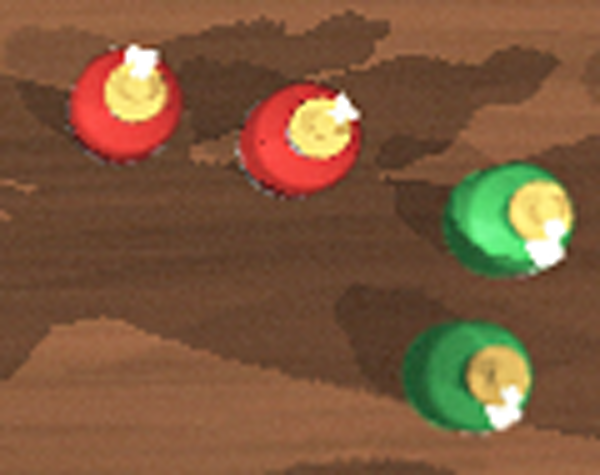

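The dock crop shows the base plate corners at (245,98), (286,555) and (78,580), the lever pointing from (157,465) to (200,585), and the paddle at (65,230). The spent cylinder's label faces the right side of the picture, towards world -y. Candidates: the shapes at (125,105) and (305,140) in the crop are red, so they are the ones meant. The two at (510,220) and (470,375) are green and not part of the job. Next is a crop from the side camera and the colour-based measuring.

```bash
python3 - <<'E'
from h import *
t=cv2.imread('raw_top.png'); s=cv2.imread('raw_side.png')
c=np.zeros((600,800,3),np.uint8)
def z(im,u,v,w,h,k): return cv2.resize(im[v:v+h,u:u+w],None,fx=k,fy=k,interpolation=cv2.INTER_CUBIC)
c[:,:400]=z(s,253,240,50,75,8); c[:,400:]=z(s,225,140,50,75,8); cv2.imwrite('pics/side_red.png',c)
# dock
pts=np.array([(245,98),(286,555),(78,580),(40,122)])/6+[180,145]
P=np.array([plane('top',p,.010) for p in pts]); print('dock corners',P.round(3)[:,:2])
L=np.array([[90,-60],[-180,-60],[-180,60],[90,60]])/1000.
def fit(L,P):
    a=L-L.mean(0);b=P-P.mean(0); th=np.arctan2((a[:,0]*b[:,1]-a[:,1]*b[:,0]).sum(),(a*b).sum())
    Rm=np.array([[np.cos(th),-np.sin(th)],[np.sin(th),np.cos(th)]]); o=P.mean(0)-Rm@L.mean(0)
    return o,th,np.linalg.norm(L@Rm.T+o-P,axis=1)
od,td,r=fit(L,P[:,:2]); print('dock',od,td,r.round(4))
pts=np.array([(408,238),(566,231),(570,277),(411,288)])*.7+[0,0]
P=np.array([plane('top',p,.004) for p in pts]); 
L=np.array([[60,192],[60,-192],[-60,-192],[-60,192]])/1000.
print('stn',fit(L,P[:,:2]))
hsv=cv2.cvtColor(t,cv2.COLOR_BGR2HSV); m=cv2.inRange(hsv,(22,150,120),(35,255,255)); m[:155]=0;m[205:]=0;m[:,:280]=0;m[:,405:]=0
v,u=np.nonzero(m); Q=np.array([plane('top',(a,b),.004) for a,b in zip(u,v)])[:,:2]
vx=cv2.fitLine(Q.astype(np.float32),cv2.DIST_L2,0,.01,.01).ravel(); print('line',vx,Q.min(0),Q.max(0),Q.mean(0))
for nm,p in(('A',(136,92)),('B',(319,127))): print(nm,plane('top',np.array(p)/5+[310,205],.130).round(4))
for nm,p in(('valve',(155,463)),('tip',(197,580))): print(nm,plane('top',np.array(p)/6+[180,145],.060).round(4))
for nm,p in(('pad1',(74,178)),('pad2',(55,285)),('padc',(65,230))): print(nm,plane('top',np.array(p)/6+[180,145],.249).round(4))
print('col',plane('top',np.array((75,62))/6+[180,145],.2).round(4))
E
```

```text
dock corners [[0.659 0.226]
 [0.395 0.199]
 [0.382 0.317]
 [0.647 0.346]]
dock [0.56549904 0.27676074] 0.10609675106715341 [0.002  0.0023 0.0016 0.0017]
stn (array([ 0.58674036, -0.19268843]), np.float64(0.04666478663748217), array([0.00141029, 0.00320877, 0.00335194, 0.00161107]))
line [ 0.05799514 -0.9983169   0.58767456 -0.1902322 ] [ 0.5740637  -0.37534142] [ 0.60195919 -0.00248874] [ 0.58767456 -0.1902322 ]
A [ 0.4258 -0.1611  0.13  ]
B [ 0.4026 -0.2747  0.13  ]
valve [0.4419 0.2644 0.06  ]
tip [0.3775 0.2402 0.06  ]
pad1 [0.5607 0.2702 0.249 ]
pad2 [0.5075 0.2782 0.249 ]
padc [0.5348 0.274  0.249 ]
col [0.6322 0.2826 0.2   ]
```

View pics/side_red.png

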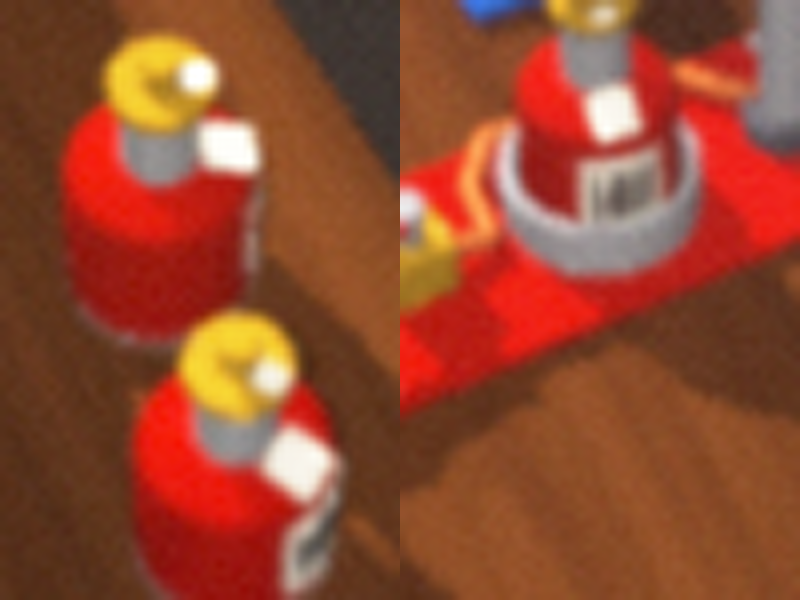

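The side crop shows red cylinder A with its shoulder patch at (231,147) and flange at (160,82), red cylinder B with patch (300,465) and flange (238,365), and the spent cylinder with patch (612,112) and label at (620,188).

```bash
python3 - <<'E'
from h import *
from scipy.optimize import least_squares
so=np.array([253,240]);to=np.array([310,205])
obs={'A':dict(ft=(136,92),fs=(160,84),ps=(231,147),fw_s=(198,76)),'B':dict(ft=(319,127),fs=(238,367),ps=(300,465),fw_s=(271,377))}
for k,o in obs.items():
    ft=np.array(o['ft'])/5+to; fs=np.array(o['fs'])/8+so
    print(k,'tri',tri(ft,fs),'side@.13',plane('side',fs,.13)[:2].round(4))
    c=plane('side',fs,.13)[:2]
    p=plane('side',np.array(o['ps'])/8+so,.077)[:2]; w=plane('side',np.array(o['fw_s'])/8+so,.131)[:2]
    for q in(p,w): d=q-c; print(' yaw',np.arctan2(d[1],d[0]).round(3),np.linalg.norm(d).round(4))
# white blobs top
t=cv2.imread('raw_top.png'); m=(t.min(2)>200).astype(np.uint8)
for k,(u,v,w,h) in dict(A=(325,208,25,18),B=(365,215,25,22)).items():
    vv,uu=np.nonzero(m[v:v+h,u:u+w]); q=plane('top',(uu.mean()+u,vv.mean()+v),.12)[:2]; c=plane('top',np.array(obs[k]['ft'])/5+to,.13)[:2]; d=q-c; print(k,'top',len(uu),np.arctan2(d[1],d[0]).round(3),np.linalg.norm(d))
sd=np.array([.5357,.2736])
for p,z,n in(((212,112),.087,'sh'),((220,172),.06,'lab')):
    d=plane('side',np.array(p)/8+[225,140],z)[:2]-sd; print(n,np.arctan2(d[1],d[0]),np.linalg.norm(d))
for p,z,n in(((178,288),.087,'shtop'),((205,300),.06,'labtop')):
    d=plane('top',np.array(p)/6+[180,145],z)[:2]-sd; print(n,np.arctan2(d[1],d[0]),np.linalg.norm(d))
E
```

```text
A tri (array([ 0.42764415, -0.16180196,  0.12595844]), np.float64(0.001995648060333727)) side@.13 [ 0.4279 -0.1644]
 yaw -0.164 0.0273
 yaw -0.23 0.0138
B tri (array([ 0.40444847, -0.27620617,  0.12284708]), np.float64(0.0017105523822566523)) side@.13 [ 0.4038 -0.28  ]
 yaw -0.817 0.0243
 yaw -0.812 0.012
A top 26 -0.113 0.02234783658414047
B top 16 -0.87 0.0199752967215076
sh -1.4741085242250311 0.023861753429702818
lab -1.5447129250868485 0.03397957054765012
shtop -1.6211221402894003 0.025188683676374175
labtop -1.6651838457849422 0.03538219436765793
```

```bash
cat >> h.py <<'E'
def go(*wps):
    """wps: (x,y,z,phi_y) ; prints per waypoint units: translate first (old yaw), then turn"""
    s=robot.state(); p=np.array(s["eef_pos"]); q=s["ee_rot"]; M=R.from_quat([q[1],q[2],q[3],q[0]]).as_matrix()
    phi=np.arctan2(M[1,1],M[0,1]); print("t%.1f at"%s["t"],p.round(4),"phi %.3f q6 %.3f q1 %.3f w %.3f"%(phi,s["joint_pos"][5],s["joint_pos"][0],s["width"]), "tilt",M[:2,2].round(3))
    for x,y,z,f in wps:
        Y=np.array([np.cos(phi),np.sin(phi),0]); Z=np.array([0,0,-1.]); X=np.cross(Y,Z)
        d=np.array([x,y,z])-p; u=np.array([d@X,d@Y,d@Z])/.04
        f=phi if f is None else f
        print("units",u.round(3),"rows>=%.1f"%(np.linalg.norm(u)/1.04),"turn z %.2f"%(-(f-phi)/.12)); p=np.array([x,y,z]); phi=f
E
python3 -c "
from h import *
go((.390,.2445,.25,-1.21),(.390,.2445,.060,None))"
```

```text
t0.1 at [0.2023 0.6172 0.2489] phi 1.254 q6 -0.083 q1 1.171 w 0.997 tilt [-0.001 -0.002]
units [-7.361 -7.392 -0.028] rows>=10.0 turn z 20.53
units [0.   0.   4.75] rows>=4.6 turn z -0.00
```

Call:
apply_moves(translation=[[-0.4, -0.4, 0], [-0.67, -0.67, 0], [-0.67, -0.67, 0], [-0.67, -0.67, 0], [-0.67, -0.67, 0], [-0.67, -0.67, 0], [-0.67, -0.67, 0], [-0.67, -0.67, 0], [-0.67, -0.67, 0], [-0.67, -0.67, 0], [-0.67, -0.67, 0], [-0.26, -0.29, 0]], dr=[[0, 0, 0], [0, 0, 0], [0, 0, 0], [0, 0, 0], [0, 0, 0], [0, 0, 0], [0, 0, 0], [0, 0, 0], [0, 0, 0], [0, 0, 0], [0, 0, 0], [0, 0, 0]], grip=45)

```text
t: 1.1
eef_pos: [0.3912, 0.2418, 0.2496]
ee_rot: [0.0, 0.159, 0.987, -0.001]
force: [0.2, 0.6, -0.7]
width: 0.528
grip_force: 0.0
```

Call:
apply_moves(translation=[[0, 0, 0], [0, 0, 0], [0, 0, 0], [0, 0, 0], [0, 0, 0], [0, 0, 0], [0, 0, 0], [0, 0, 0], [0, 0, 0], [0, 0, 0], [0, 0, 0]], dr=[[0, 0, 0.93], [0, 0, 0.93], [0, 0, 0.93], [0, 0, 0.93], [0, 0, 0.93], [0, 0, 0.93], [0, 0, 0.93], [0, 0, 0.93], [0, 0, 0.93], [0, 0, 0.93], [0, 0, 0.93]])

```text
t: 2.02
eef_pos: [0.3899, 0.2449, 0.2495]
ee_rot: [-0.0, 0.7, 0.714, -0.0]
force: [1.0, -0.4, 0.0]
width: 0.53
grip_force: 0.0
```

Call:
apply_moves(translation=[[0, 0, 0], [0, 0, 0], [0, 0, 0], [0, 0, 0], [0, 0, 0], [0, 0, 0], [0, 0, 0], [0, 0, 0], [0, 0, 0], [0, 0, 0], [0, 0, 0], [0, 0, 0]], dr=[[0, 0, 0.93], [0, 0, 0.93], [0, 0, 0.93], [0, 0, 0.93], [0, 0, 0.93], [0, 0, 0.93], [0, 0, 0.93], [0, 0, 0.93], [0, 0, 0.93], [0, 0, 0.93], [0, 0, 0.93], [0, 0, 0]])

```text
t: 3.02
eef_pos: [0.3899, 0.2449, 0.2495]
ee_rot: [0.0, 0.983, 0.183, -0.0]
force: [0.2, -0.0, 0.3]
width: 0.526
grip_force: 0.0
```

```bash
python3 -c "
from h import *
go((.390,.2445,.25,-1.21),(.390,.2445,.060,None))"
```

```text
t3.0 at [0.3899 0.2449 0.2495] phi -1.203 q6 1.647 q1 0.444 w 0.526 tilt [-0.001 -0.   ]
units [-0.001  0.01  -0.013] rows>=0.0 turn z 0.06
units [0.   0.   4.75] rows>=4.6 turn z -0.00
```

Call:
apply_moves(translation=[[0, 0, 0.6], [0, 0, 0.9], [0, 0, 0.9], [0, 0, 0.9], [0, 0, 0.8], [0, 0, 0.4], [0, 0, 0.24], [0, 0, 0]], dr=[[0, 0, 0], [0, 0, 0], [0, 0, 0], [0, 0, 0], [0, 0, 0], [0, 0, 0], [0, 0, 0], [0, 0, 0]])

```text
t: 3.68
eef_pos: [0.3885, 0.2442, 0.058]
ee_rot: [0.001, 0.983, 0.185, -0.002]
force: [-0.0, -0.4, 0.2]
width: 0.525
grip_force: 0.0
```

Call:
apply_moves(translation=[[0, 0, 0], [0, 0, 0], [0, 0, 0], [0, 0, 0], [0, 0, 0], [0, 0, 0], [0, 0, 0], [0, 0, 0]], dr=[[0, 0, 0], [0, 0, 0], [0, 0, 0], [0, 0, 0], [0, 0, 0], [0, 0, 0], [0, 0, 0], [0, 0, 0]], grip=5, force=30)

```text
t: 4.35
eef_pos: [0.3917, 0.2453, 0.0623]
ee_rot: [-0.0, 0.983, 0.184, 0.002]
force: [0.0, -3.4, 6.2]
width: 0.178
grip_force: 29.5
```

```bash
python3 - <<'E'
from h import *
go((.390,.2445,.06,-1.21))
s=robot.state();print(s['force'],s['torque'],s['grip_force'])
im=optics.grab_frame('top')[:,:,::-1]; cv2.imwrite('raw1.png',im)
im2=optics.grab_frame('side')[:,:,::-1]
c=np.zeros((500,800,3),np.uint8)
c[:,:400]=cv2.resize(im[150:250,170:250],(400,500),interpolation=2); c[:,400:]=cv2.resize(im2[110:210,190:270],(400,500),interpolation=2); cv2.imwrite('pics/lev.png',c)
E
```

```text
t4.3 at [0.3917 0.2453 0.0623] phi -1.201 q6 1.646 q1 0.444 w 0.178 tilt [0.003 0.001]
units [-0.046  0.003  0.058] rows>=0.1 turn z 0.07
[ 0.0421303  -3.37853947  6.18163912] [-0.64963794 -0.06551132 -0.23741436] 29.538450837135315
```

View pics/lev.png

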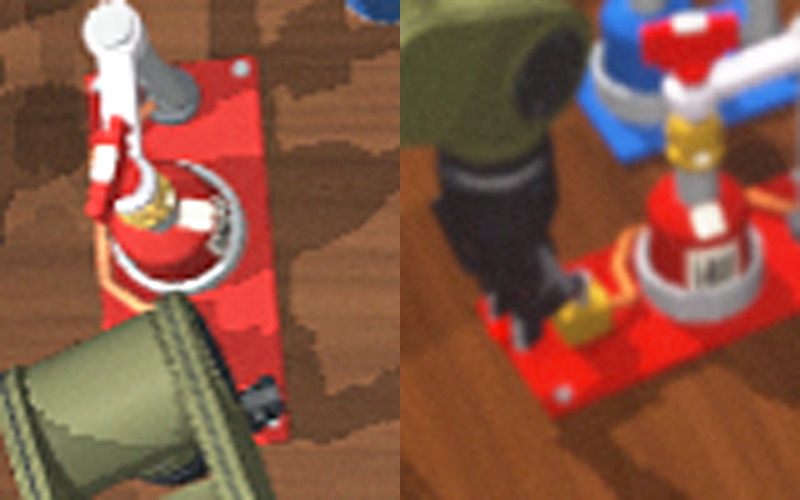

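The lever is pinched between the fingers (opening about 15 mm), with the gripper over the valve end of the plate. Now I'll turn it shut.

Call:
apply_moves(translation=[[0.007, 0.135, 0], [0.007, 0.135, 0], [0.007, 0.135, 0], [0.007, 0.135, 0], [0.007, 0.135, 0], [0.007, 0.135, 0], [0.007, 0.135, 0]], dr=[[0, 0, -0.833], [0, 0, -0.833], [0, 0, -0.833], [0, 0, -0.833], [0, 0, -0.833], [0, 0, -0.833], [0, 0, -0.833]])

```text
t: 5.03
eef_pos: [0.4158, 0.2163, 0.0622]
ee_rot: [0.001, 0.859, 0.512, 0.0]
force: [-1.8, -7.0, 9.4]
width: 0.183
grip_force: 29.8
```

Call:
apply_moves(translation=[[0.007, 0.135, 0], [0.007, 0.135, 0], [0.007, 0.135, 0], [0.007, 0.135, 0], [0.007, 0.135, 0], [0.007, 0.135, 0], [0, 0, 0], [0, 0, 0]], dr=[[0, 0, -0.833], [0, 0, -0.833], [0, 0, -0.833], [0, 0, -0.833], [0, 0, -0.833], [0, 0, -0.833], [0, 0, 0], [0, 0, 0]])

```text
t: 5.7
eef_pos: [0.4482, 0.2093, 0.0623]
ee_rot: [0.003, 0.671, 0.742, 0.0]
force: [1.9, -11.0, 7.5]
width: 0.177
grip_force: 29.8
```

```bash
python3 - <<'E'
from h import *
go((.5355,.274,.3,None))
s=robot.state();print(s['force'],s['torque'])
p=s['eef_pos']; print(np.arctan2(p[1]-.264,p[0]-.4415), 'target',-3.1416+.106+1.57)
E
```

```text
t5.7 at [0.4482 0.2093 0.0623] phi 0.100 q6 0.233 q1 0.331 w 0.177 tilt [ 0.004 -0.004]
units [ 1.392  2.333 -5.942] rows>=6.3 turn z -0.00
[  1.88207939 -10.98032393   7.54997866] [-1.64940592 -0.20531323  0.04328986]
-1.4489383957478352 target -1.4656
```

Call:
apply_moves(translation=[[0, 0, 0], [0, 0, 0], [0, 0, 0], [0, 0, 0], [0, 0, -0.6], [0, 0, -0.9], [0, 0, -0.9], [0, 0, -0.9], [0, 0, -0.9], [0, 0, -0.9], [0, 0, -0.85]], dr=[[0, 0, 0], [0, 0, 0], [0, 0, 0], [0, 0, 0], [0, 0, 0], [0, 0, 0], [0, 0, 0], [0, 0, 0], [0, 0, 0], [0, 0, 0], [0, 0, 0]], grip=45)

```text
t: 6.62
eef_pos: [0.4456, 0.2111, 0.3004]
ee_rot: [-0.0, 0.671, 0.741, 0.0]
force: [0.1, -0.2, 0.3]
width: 0.531
grip_force: 0.0
```

Call:
apply_moves(translation=[[0.35, 0.585, 0], [0.35, 0.585, 0], [0.35, 0.585, 0], [0.34, 0.575, 0], [0, 0, 0]], dr=[[0, 0, 0], [0, 0, 0], [0, 0, 0], [0, 0, 0], [0, 0, 0]])

```text
t: 7.03
eef_pos: [0.5353, 0.2774, 0.297]
ee_rot: [-0.0, 0.671, 0.741, -0.0]
force: [-0.6, 0.9, -0.1]
width: 0.529
grip_force: 0.0
```

Call:
apply_moves(translation=[[0, 0, 0], [0, 0, 0], [0, 0, 0], [0, 0, 0], [0, 0, 0], [0, 0, 0], [0, 0, 0], [0, 0, 0], [0, 0, 0], [0, 0, 0], [0, 0, 0], [0, 0, 0]], dr=[[0, 0, -0.92], [0, 0, -0.92], [0, 0, -0.92], [0, 0, -0.92], [0, 0, -0.92], [0, 0, -0.92], [0, 0, -0.92], [0, 0, -0.92], [0, 0, -0.92], [0, 0, -0.92], [0, 0, -0.92], [0, 0, -0.9]])

```text
t: 8.03
eef_pos: [0.5326, 0.2752, 0.2981]
ee_rot: [-0.0, 0.072, 0.997, -0.0]
force: [0.1, -1.0, -0.0]
width: 0.524
grip_force: 0.0
```

```bash
python3 - <<'E'
from h import *
go((.5353,.2738,.237,1.42))
s=robot.state();print(s['force'],s['torque'])
im2=optics.grab_frame('side')[:,:,::-1];im=optics.grab_frame('top')[:,:,::-1]
c=np.zeros((500,800,3),np.uint8)
c[:,:400]=cv2.resize(im[150:250,170:250],(400,500),interpolation=2); c[:,400:]=cv2.resize(im2[100:200,190:270],(400,500),interpolation=2); cv2.imwrite('pics/pad.png',c)
E
```

```text
t8.0 at [0.5326 0.2752 0.2981] phi 1.427 q6 -1.039 q1 0.387 w 0.524 tilt [-0.001 -0.   ]
units [-0.072 -0.026  1.526] rows>=1.5 turn z 0.05
[ 0.09823735 -1.03810278 -0.00893056] [ 0.00058875 -0.02168979 -0.00514976]
```

View pics/pad.png

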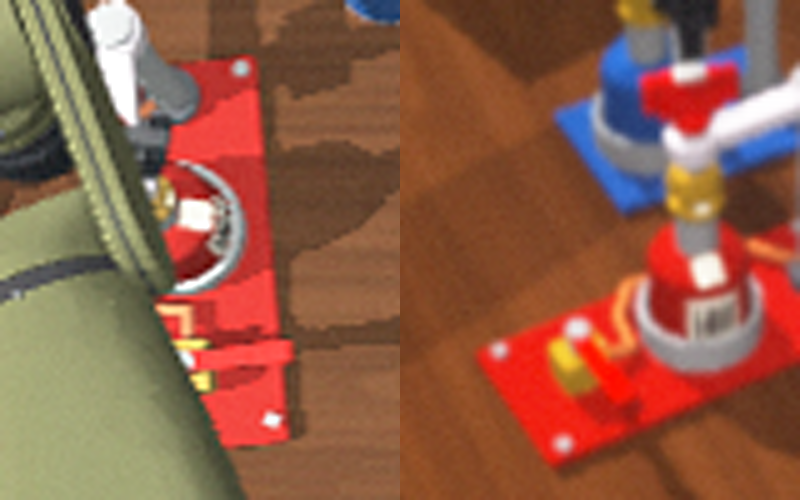

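The valve lever lies crosswise in both views, so it is shut, and the gripper is above the paddle. I'll pinch the paddle and turn it clockwise.

Call:
apply_moves(translation=[[-0.07, -0.02, 0.4], [0, 0, 0.6], [0, 0, 0.4], [0, 0, 0.13], [0, 0, 0]], dr=[[0, 0, 0], [0, 0, 0], [0, 0, 0], [0, 0, 0], [0, 0, 0]])

```text
t: 8.55
eef_pos: [0.5347, 0.2737, 0.2349]
ee_rot: [-0.002, 0.076, 0.997, -0.001]
force: [-0.7, -0.0, 0.2]
width: 0.526
grip_force: 0.0
```

Call:
apply_moves(translation=[[0, 0, 0], [0, 0, 0], [0, 0, 0], [0, 0, 0], [0, 0, 0], [0, 0, 0], [0, 0, 0], [0, 0, 0]], dr=[[0, 0, 0], [0, 0, 0], [0, 0, 0], [0, 0, 0], [0, 0, 0], [0, 0, 0], [0, 0, 0], [0, 0, 0]], grip=2, force=35)

```text
t: 9.22
eef_pos: [0.5367, 0.2736, 0.2389]
ee_rot: [0.001, 0.075, 0.997, -0.0]
force: [0.1, -4.2, 6.1]
width: 0.115
grip_force: 20.7
```

Call:
apply_moves(translation=[[0, 0, -0.008], [0, 0, -0.008], [0, 0, -0.008], [0, 0, -0.008], [0, 0, -0.008], [0, 0, -0.008], [0, 0, 0]], dr=[[0, 0, 0.5], [0, 0, 0.9], [0, 0, 0.9], [0, 0, 0.9], [0, 0, 0.9], [0, 0, 0.9], [0, 0, 0]])

```text
t: 9.8
eef_pos: [0.5369, 0.274, 0.2407]
ee_rot: [0.001, 0.367, 0.93, 0.001]
force: [-0.3, -3.5, 5.3]
width: 0.112
grip_force: 39.5
```

```bash
python3 -c "
from h import *
go((.5353,.2738,.237,None))
s=robot.state();print(s['force'],s['torque'],s['grip_force'])"
```

```text
t9.8 at [0.5369 0.274  0.2407] phi 0.819 q6 -0.435 q1 0.383 w 0.112 tilt [0.003 0.   ]
units [ 0.027 -0.031  0.092] rows>=0.1 turn z -0.00
[-0.27867151 -3.4594501   5.32980393] [-0.78481008 -0.29210305 -0.01139908] 39.54619646072388
```

Call:
apply_moves(translation=[[0, 0, -0.008], [0, 0, -0.008], [0, 0, -0.008], [0, 0, -0.008], [0, 0, -0.008], [0, 0, -0.008], [0, 0, -0.008], [0, 0, -0.008], [0, 0, -0.008], [0, 0, -0.008], [0, 0, -0.008], [0, 0, -0.008]], dr=[[0, 0, 0.9], [0, 0, 0.9], [0, 0, 0.9], [0, 0, 0.9], [0, 0, 0.9], [0, 0, 0.9], [0, 0, 0.9], [0, 0, 0.9], [0, 0, 0.9], [0, 0, 0.9], [0, 0, 0.9], [0, 0, 0.9]])

```text
t: 10.8
eef_pos: [0.5377, 0.274, 0.2444]
ee_rot: [0.001, 0.854, 0.52, 0.002]
force: [4.8, -3.1, 3.9]
width: 0.113
grip_force: 39.3
```

Call:
apply_moves(translation=[[0, 0, -0.008], [0, 0, -0.008], [0, 0, -0.008], [0, 0, -0.008], [0, 0, -0.008], [0, 0, -0.008], [0, 0, -0.008], [0, 0, -0.008], [0, 0, -0.008], [0, 0, -0.008], [0, 0, -0.008], [0, 0, -0.008]], dr=[[0, 0, 0.9], [0, 0, 0.9], [0, 0, 0.9], [0, 0, 0.9], [0, 0, 0.9], [0, 0, 0.9], [0, 0, 0.9], [0, 0, 0.9], [0, 0, 0.9], [0, 0, 0.9], [0, 0, 0.9], [0, 0, 0.9]])

```text
t: 11.8
eef_pos: [0.5379, 0.2731, 0.2482]
ee_rot: [0.001, 0.995, -0.101, 0.003]
force: [5.1, -5.2, 4.2]
width: 0.11
grip_force: 39.3
```

Call:
apply_moves(translation=[[0, 0, -0.008], [0, 0, -0.008], [0, 0, -0.008], [0, 0, 0], [0, 0, 0]], dr=[[0, 0, 0.9], [0, 0, 0.9], [0, 0, 0.9], [0, 0, 0], [0, 0, 0]])

```text
t: 12.22
eef_pos: [0.5377, 0.273, 0.249]
ee_rot: [0.0, 0.966, -0.258, 0.003]
force: [4.4, -5.4, 3.5]
width: 0.109
grip_force: 39.4
```

```bash
python3 -c "
from h import *
go((.5353,.2738,.237,None))
s=robot.state();print(s['force'],s['torque'],s['grip_force'])"
```

```text
t12.2 at [0.5377 0.273  0.249 ] phi -2.093 q6 2.476 q1 0.382 w 0.109 tilt [ 0.005 -0.002]
units [-0.062  0.013  0.301] rows>=0.3 turn z -0.00
[ 4.40288757 -5.42042648  3.50549291] [-1.23813249 -0.78479644  0.03999099] 39.393160343170166
```

Call:
apply_moves(translation=[[0, 0, 0], [0, 0, 0], [0, 0, 0], [0, 0, 0], [0, 0, -0.4], [0, 0, -0.5], [0, 0, -0.4], [0, 0, 0]], dr=[[0, 0, 0], [0, 0, 0], [0, 0, 0], [0, 0, 0], [0, 0, 0], [0, 0, 0], [0, 0, 0], [0, 0, 0]], grip=45)

```text
t: 12.88
eef_pos: [0.5372, 0.275, 0.3039]
ee_rot: [-0.002, 0.966, -0.259, 0.002]
force: [-0.1, -0.1, 0.6]
width: 0.527
grip_force: 0.0
```

Call:
apply_moves(translation=[[0, 0, 0], [0, 0, 0], [0, 0, 0], [0, 0, 0], [0, 0, 0], [0, 0, 0], [0, 0, 0], [0, 0, 0], [0, 0, 0], [0, 0, 0], [0, 0, 0], [0, 0, 0]], dr=[[0, 0, -0.94], [0, 0, -0.94], [0, 0, -0.94], [0, 0, -0.94], [0, 0, -0.94], [0, 0, -0.94], [0, 0, -0.94], [0, 0, -0.94], [0, 0, -0.94], [0, 0, -0.94], [0, 0, -0.94], [0, 0, -0.94]])

```text
t: 13.88
eef_pos: [0.5354, 0.2742, 0.2981]
ee_rot: [-0.0, 0.914, 0.406, -0.001]
force: [0.1, -0.4, -0.5]
width: 0.525
grip_force: 0.0
```

Call:
apply_moves(translation=[[0, 0, 0], [0, 0, 0], [0, 0, 0], [0, 0, 0], [0, 0, 0], [0, 0, 0], [0, 0, 0], [0, 0, 0], [0, 0, 0], [0, 0, 0], [0, 0, 0], [0, 0, 0]], dr=[[0, 0, -0.94], [0, 0, -0.94], [0, 0, -0.94], [0, 0, -0.94], [0, 0, -0.94], [0, 0, -0.94], [0, 0, -0.94], [0, 0, -0.94], [0, 0, -0.94], [0, 0, -0.94], [0, 0, -0.94], [0, 0, -0.94]])

```text
t: 14.88
eef_pos: [0.5354, 0.2742, 0.2981]
ee_rot: [-0.001, 0.458, 0.889, -0.001]
force: [-0.6, -0.9, -0.1]
width: 0.528
grip_force: 0.0
```

Call:
apply_moves(translation=[[0, 0, 0], [0, 0, 0], [0, 0, 0], [0, 0, 0], [0, 0, 0]], dr=[[0, 0, -0.94], [0, 0, -0.94], [0, 0, -0.94], [0, 0, -0.8], [0, 0, 0]])

```text
t: 15.3
eef_pos: [0.5354, 0.2742, 0.2982]
ee_rot: [-0.001, 0.258, 0.966, -0.0]
force: [-0.2, -0.5, -0.9]
width: 0.525
grip_force: 0.0
```

```bash
python3 -c "
from h import *
go((.5362,.2738,.247,-2.093+3.1416))"
```

```text
t15.3 at [0.5354 0.2742 0.2982] phi 1.048 q6 -0.665 q1 0.384 w 0.525 tilt [-0.002 -0.   ]
units [-2.200e-02  1.000e-03  1.279e+00] rows>=1.2 turn z -0.00
```

Call:
apply_moves(translation=[[0, 0, 0.4], [0, 0, 0.5], [0, 0, 0.35], [0, 0, 0]], dr=[[0, 0, 0], [0, 0, 0], [0, 0, 0], [0, 0, 0]])

```text
t: 15.63
eef_pos: [0.5338, 0.2733, 0.2445]
ee_rot: [-0.003, 0.26, 0.966, -0.002]
force: [-0.0, -0.4, -0.2]
width: 0.527
grip_force: 0.0
```

Call:
apply_moves(translation=[[0, 0, 0], [0, 0, 0], [0, 0, 0], [0, 0, 0], [0, 0, 0], [0, 0, 0], [0, 0, 0], [0, 0, 0]], dr=[[0, 0, 0], [0, 0, 0], [0, 0, 0], [0, 0, 0], [0, 0, 0], [0, 0, 0], [0, 0, 0], [0, 0, 0]], grip=2)

```text
t: 16.3
eef_pos: [0.5364, 0.2741, 0.2511]
ee_rot: [0.001, 0.259, 0.966, 0.0]
force: [-1.9, -3.4, 5.8]
width: 0.114
grip_force: 38.0
```

Call:
apply_moves(translation=[[0, 0, -0.008], [0, 0, -0.008], [0, 0, -0.008], [0, 0, -0.008], [0, 0, -0.008], [0, 0, -0.008], [0, 0, -0.008], [0, 0, -0.008], [0, 0, -0.008], [0, 0, -0.008], [0, 0, -0.008], [0, 0, -0.008]], dr=[[0, 0, 0.6], [0, 0, 0.9], [0, 0, 0.9], [0, 0, 0.9], [0, 0, 0.9], [0, 0, 0.9], [0, 0, 0.9], [0, 0, 0.9], [0, 0, 0.9], [0, 0, 0.9], [0, 0, 0.9], [0, 0, 0.9]])

```text
t: 17.3
eef_pos: [0.5376, 0.2745, 0.2548]
ee_rot: [0.001, 0.78, 0.626, 0.003]
force: [3.4, -0.4, 2.7]
width: 0.108
grip_force: 37.5
```

Call:
apply_moves(translation=[[0, 0, -0.008], [0, 0, -0.008], [0, 0, -0.008], [0, 0, -0.008], [0, 0, -0.008], [0, 0, -0.008], [0, 0, -0.008], [0, 0, -0.008], [0, 0, -0.008], [0, 0, -0.008], [0, 0, 0], [0, 0, 0]], dr=[[0, 0, 0.9], [0, 0, 0.9], [0, 0, 0.9], [0, 0, 0.9], [0, 0, 0.9], [0, 0, 0.9], [0, 0, 0.9], [0, 0, 0.9], [0, 0, 0.9], [0, 0, 0.9], [0, 0, 0], [0, 0, 0]])

```text
t: 18.3
eef_pos: [0.5384, 0.2735, 0.258]
ee_rot: [0.001, 0.99, 0.138, 0.003]
force: [5.8, -2.3, 2.0]
width: 0.109
grip_force: 37.4
```

```bash
python3 -c "
from h import *
go((.5353,.2738,.237,None))
s=robot.state();print(s['force'],s['torque'],s['grip_force'])
p=s['eef_pos'][:2]; c=np.array([.6305,.2835]); print('r,ang',np.linalg.norm(p-c),np.arctan2(*(p-c)[::-1]))"
```

```text
t18.3 at [0.5384 0.2735 0.258 ] phi -1.295 q6 1.678 q1 0.382 w 0.109 tilt [ 0.007 -0.   ]
units [-0.073 -0.028  0.524] rows>=0.5 turn z -0.00
[ 5.76942256 -2.33831653  1.9628889 ] [-0.63618685 -1.10326382 -0.04989591] 37.35950946807861
r,ang 0.09264380355525052 -3.033570177680457
```

Call:
apply_moves(translation=[[-0.022, 0.1645, 0], [-0.022, 0.1645, 0], [-0.022, 0.1645, 0], [-0.022, 0.1645, 0], [-0.022, 0.1645, 0], [-0.022, 0.1645, 0], [0, 0, 0]], dr=[[0, 0, -0.583], [0, 0, -0.583], [0, 0, -0.583], [0, 0, -0.583], [0, 0, -0.583], [0, 0, -0.583], [0, 0, 0]])

```text
t: 18.88
eef_pos: [0.5501, 0.2367, 0.2579]
ee_rot: [-0.0, 0.94, 0.342, 0.003]
force: [3.0, 1.8, 3.1]
width: 0.113
grip_force: 37.5
```

```bash
python3 -c "
from h import *
go((.5353,.2738,.237,None))
s=robot.state();print(s['force'],s['torque'],s['grip_force'])
p=s['eef_pos'][:2]; c=np.array([.6305,.2835]); print('r,ang',np.linalg.norm(p-c),np.arctan2(*(p-c)[::-1]))"
```

```text
t18.9 at [0.5501 0.2367 0.2579] phi -0.874 q6 1.190 q1 0.316 w 0.113 tilt [0.005 0.002]
units [ 0.312 -0.947  0.523] rows>=1.1 turn z -0.00
[3.04852007 1.83924745 3.1331255 ] [ 0.1434689  -0.77380951  0.04485604] 37.533713579177856
r,ang 0.09303948134995918 -2.6150205762465144
```

Swinging freely; I'll carry on, then release and rise.

Call:
apply_moves(translation=[[-0.022, 0.1645, 0], [-0.022, 0.1645, 0], [-0.022, 0.1645, 0], [-0.022, 0.1645, 0], [-0.022, 0.1645, 0], [-0.022, 0.1645, 0], [-0.022, 0.1645, 0]], dr=[[0, 0, -0.583], [0, 0, -0.583], [0, 0, -0.583], [0, 0, -0.583], [0, 0, -0.583], [0, 0, -0.583], [0, 0, -0.583]])

```text
t: 19.47
eef_pos: [0.5806, 0.2045, 0.2578]
ee_rot: [-0.001, 0.829, 0.56, 0.001]
force: [-1.5, 0.9, 4.9]
width: 0.109
grip_force: 37.9
```

Call:
apply_moves(translation=[[-0.022, 0.1645, 0], [-0.022, 0.1645, 0], [-0.022, 0.1645, 0], [-0.022, 0.1645, 0], [-0.022, 0.1645, 0], [-0.022, 0.1645, 0], [0, 0, 0]], dr=[[0, 0, -0.583], [0, 0, -0.583], [0, 0, -0.583], [0, 0, -0.583], [0, 0, -0.583], [0, 0, -0.583], [0, 0, 0]])

```text
t: 20.05
eef_pos: [0.6185, 0.1903, 0.2578]
ee_rot: [0.0, 0.694, 0.72, 0.0]
force: [-0.4, -1.2, 4.4]
width: 0.114
grip_force: 38.0
```

Call:
apply_moves(translation=[[0, 0, 0], [0, 0, 0], [0, 0, 0], [0, 0, 0], [0, 0, -0.4], [0, 0, -0.5], [0, 0, -0.5], [0, 0, 0]], dr=[[0, 0, 0], [0, 0, 0], [0, 0, 0], [0, 0, 0], [0, 0, 0], [0, 0, 0], [0, 0, 0], [0, 0, 0]], grip=45)

```text
t: 20.72
eef_pos: [0.6192, 0.1909, 0.3179]
ee_rot: [0.002, 0.695, 0.719, 0.003]
force: [0.7, -0.1, 1.6]
width: 0.527
grip_force: 0.0
```

```bash
python3 - <<'E'
from h import *
s=robot.state()
p=s['eef_pos'][:2]; c=np.array([.6305,.2835]); print('r,ang',np.linalg.norm(p-c),np.arctan2(*(p-c)[::-1]))
go((.52,.20,.31,1.65),(.5355,.2735,.31,None),(.5355,.2735,.118,None))
im2=optics.grab_frame('side')[:,:,::-1];im=optics.grab_frame('top')[:,:,::-1]; cv2.imwrite('raw_top2.png',im); cv2.imwrite('raw_side2.png',im2)
c=np.zeros((600,800,3),np.uint8)
c[:300,:400]=cv2.resize(im,(400,300),interpolation=3); c[300:,:400]=cv2.resize(im2,(400,300),interpolation=3)
c[:300,400:]=cv2.resize(im[145:220,160:260],(400,300),interpolation=2);c[300:,400:]=cv2.resize(im2[110:185,180:280],(400,300),interpolation=2); cv2.imwrite('pics/swung.png',c)
E
```

```text
r,ang 0.0933284626315423 -1.6920269817475637
t20.7 at [0.6192 0.1909 0.3179] phi 0.035 q6 0.181 q1 0.216 w 0.527 tilt [0.007 0.002]
units [ 0.316 -2.471  0.199] rows>=2.4 turn z -13.46
units [-0.532  1.801  0.   ] rows>=1.8 turn z -0.00
units [0.  0.  4.8] rows>=4.6 turn z -0.00
```

View pics/swung.png

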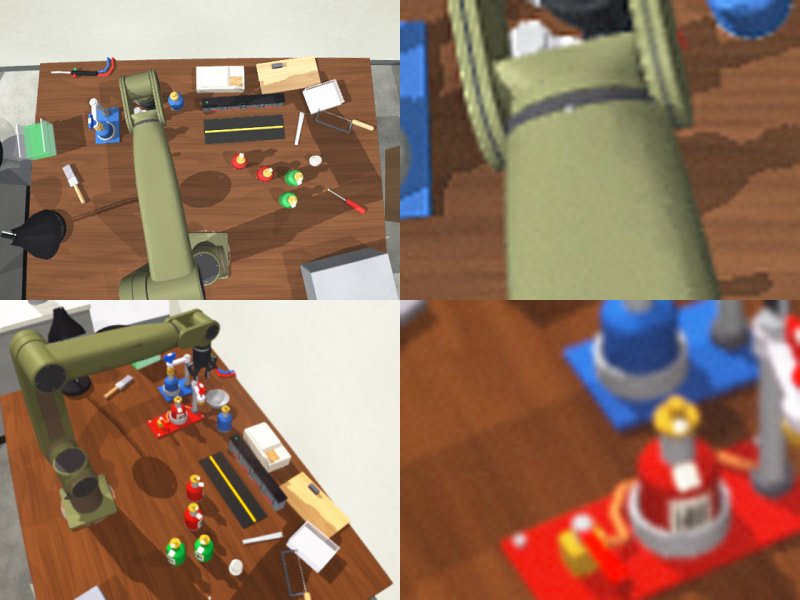

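The head stands about 1.34 rad aside, the spent cylinder is free in its seat, and the lever is still crosswise. No third loose red cylinder shows in either view, even in the area the arm covered at the start. Next is the spent cylinder.

```bash
python3 - <<'E'
from h import *
go((.5357,.2736,.31,-0.79),(.5357,.2736,.119,None))
E
```

```text
t20.8 at [0.618  0.1905 0.3136] phi 0.035 q6 0.181 q1 0.216 w 0.525 tilt [0.002 0.   ]
units [ 2.148 -1.982  0.09 ] rows>=2.8 turn z 6.88
units [0.    0.    4.775] rows>=4.6 turn z -0.00
```

Call:
apply_moves(translation=[[0.54, -0.495, 0], [0.54, -0.495, 0], [0.54, -0.495, 0], [0.53, -0.497, 0.09], [0, 0, 0], [0, 0, 0], [0, 0, 0], [0, 0, 0], [0, 0, 0], [0, 0, 0], [0, 0, 0], [0, 0, 0]], dr=[[0, 0, 0], [0, 0, 0], [0, 0, 0], [0, 0, 0], [0, 0, 0.98], [0, 0, 0.98], [0, 0, 0.98], [0, 0, 0.98], [0, 0, 0.98], [0, 0, 0.98], [0, 0, 0.98], [0, 0, 0]], grip=60)

```text
t: 21.82
eef_pos: [0.5347, 0.2732, 0.3069]
ee_rot: [-0.0, 0.925, 0.381, -0.002]
force: [-0.3, -0.3, -0.7]
width: 0.705
grip_force: 0.0
```

```bash
python3 - <<'E'
from h import *
go((.5357,.2736,.119,-0.79))
E
```

```text
t21.8 at [0.5347 0.2732 0.3069] phi -0.790 q6 1.173 q1 0.383 w 0.705 tilt [-0.003 -0.001]
units [0.023 0.011 4.697] rows>=4.5 turn z 0.00
```

Call:
apply_moves(translation=[[0.02, 0.01, 0.5], [0, 0, 0.8], [0, 0, 0.8], [0, 0, 0.8], [0, 0, 0.8], [0, 0, 0.6], [0, 0, 0.4], [0, 0, 0]], dr=[[0, 0, 0], [0, 0, 0], [0, 0, 0], [0, 0, 0], [0, 0, 0], [0, 0, 0], [0, 0, 0], [0, 0, 0]])

```text
t: 22.48
eef_pos: [0.5325, 0.2722, 0.1147]
ee_rot: [-0.0, 0.924, 0.383, -0.006]
force: [-0.6, -0.3, 0.6]
width: 0.704
grip_force: 0.0
```

Call:
apply_moves(translation=[[0, 0, 0], [0, 0, 0], [0, 0, 0], [0, 0, 0], [0, 0, 0], [0, 0, 0], [0, 0, 0], [0, 0, 0]], dr=[[0, 0, 0], [0, 0, 0], [0, 0, 0], [0, 0, 0], [0, 0, 0], [0, 0, 0], [0, 0, 0], [0, 0, 0]], grip=10, force=60)

```text
t: 23.15
eef_pos: [0.537, 0.274, 0.1222]
ee_rot: [-0.0, 0.924, 0.382, 0.001]
force: [0.9, -0.6, 0.9]
width: 0.424
grip_force: 60.4
```

```bash
python3 - <<'E'
from h import *
go((.5357,.2736,.21,-0.79))
s=robot.state();print(s['force'],s['torque'],s['grip_force'])
E
```

```text
t23.1 at [0.537  0.274  0.1222] phi -0.788 q6 1.170 q1 0.383 w 0.424 tilt [0.002 0.001]
units [-0.029 -0.015 -2.194] rows>=2.1 turn z 0.02
[ 0.88892618 -0.62969739  0.85065881] [0.01253293 0.01853167 0.00748786] 60.407148599624634
```

The opening reads 36 mm, so the pads have caught the flange instead of the neck. I'll open, go lower and grip again.

Call:
apply_moves(translation=[[0, 0, 0], [0, 0, 0], [0, 0, 0], [0, 0, 0.1], [0, 0, 0.08], [0, 0, 0], [0, 0, 0]], dr=[[0, 0, 0], [0, 0, 0], [0, 0, 0], [0, 0, 0], [0, 0, 0], [0, 0, 0], [0, 0, 0]], grip=60)

```text
t: 23.73
eef_pos: [0.5359, 0.2736, 0.1133]
ee_rot: [-0.0, 0.924, 0.382, -0.001]
force: [-0.4, -0.2, 0.2]
width: 0.704
grip_force: 0.0
```

Call:
apply_moves(translation=[[0, 0, 0], [0, 0, 0], [0, 0, 0], [0, 0, 0], [0, 0, 0], [0, 0, 0], [0, 0, 0], [0, 0, 0]], dr=[[0, 0, 0], [0, 0, 0], [0, 0, 0], [0, 0, 0], [0, 0, 0], [0, 0, 0], [0, 0, 0], [0, 0, 0]], grip=10, force=60)

```text
t: 24.4
eef_pos: [0.5359, 0.274, 0.1139]
ee_rot: [-0.0, 0.924, 0.382, -0.0]
force: [-2.7, 2.2, 0.2]
width: 0.381
grip_force: 89.5
```

```bash
python3 - <<'E'
from h import *
go((.5357,.2736,.21,-0.79))
s=robot.state();print(s['force'],s['torque'],s['grip_force'])
E
```

```text
t24.4 at [0.5359 0.274  0.1139] phi -0.788 q6 1.171 q1 0.383 w 0.381 tilt [-0.001  0.001]
units [-0.012  0.004 -2.402] rows>=2.3 turn z 0.02
[-2.74361591  2.15569936  0.21197779] [ 0.70832451  0.7660486  -0.00661843] 89.52889697626233
```

Call:
apply_moves(translation=[[0, 0, 0], [0, 0, 0], [0, 0, 0], [0, 0, 0], [0, 0, 0], [0, 0, 0]], dr=[[0, 0, 0], [0, 0, 0], [0, 0, 0], [0, 0, 0], [0, 0, 0], [0, 0, 0]])

```text
t: 24.9
eef_pos: [0.5361, 0.2739, 0.1139]
ee_rot: [-0.0, 0.924, 0.382, -0.0]
force: [-4.0, 3.2, 1.0]
width: 0.381
grip_force: 88.9
```

Call:
apply_moves(translation=[[0, 0, 0], [0, 0, 0], [0, 0, 0], [0, 0, -0.06], [0, 0, 0], [0, 0, 0]], dr=[[0, 0, 0], [0, 0, 0], [0, 0, 0], [0, 0, 0], [0, 0, 0], [0, 0, 0]], grip=60)

```text
t: 25.4
eef_pos: [0.5367, 0.2735, 0.1165]
ee_rot: [0.0, 0.924, 0.382, 0.0]
force: [1.0, -0.9, -4.0]
width: 0.705
grip_force: 2.4
```

Call:
apply_moves(translation=[[0, 0, 0], [0, 0, 0], [0, 0, 0], [0, 0, 0], [0, 0, 0], [0, 0, 0], [0, 0, 0], [0, 0, 0], [0, 0, 0], [0, 0, 0]], dr=[[0, 0, 0], [0, 0, 0], [0, 0, 0], [0, 0, 0], [0, 0, 0], [0, 0, 0], [0, 0, 0], [0, 0, 0], [0, 0, 0], [0, 0, 0]], grip=10, force=60)

```text
t: 26.23
eef_pos: [0.5363, 0.2738, 0.1164]
ee_rot: [-0.0, 0.924, 0.382, -0.0]
force: [-0.5, -0.4, -3.0]
width: 0.385
grip_force: 70.8
```

```bash
python3 - <<'E'
from h import *
go((.5357,.2736,.21,-0.79))
s=robot.state();print(s['force'],s['torque'],s['grip_force'])
im2=optics.grab_frame('side')[:,:,::-1]
cv2.imwrite('pics/grip.png',cv2.resize(im2[110:185,180:280],(800,600),interpolation=2))
E
```

```text
t26.2 at [0.5363 0.2738 0.1164] phi -0.788 q6 1.171 q1 0.383 w 0.385 tilt [-0.  0.]
units [-0.014 -0.008 -2.339] rows>=2.2 turn z 0.02
[-0.54204503 -0.36186576 -2.99387768] [-0.02598471 -0.01184075  0.06314064] 70.78231617808342
```

View pics/grip.png

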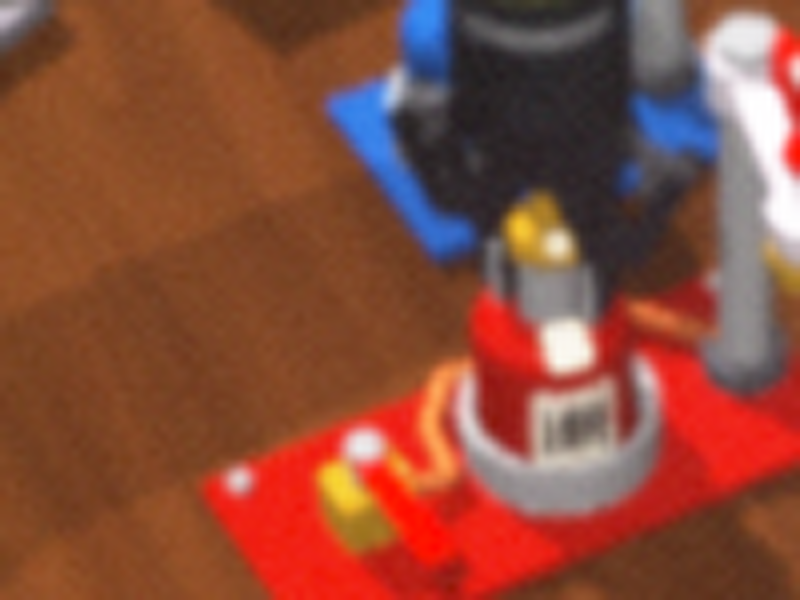

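The fingers straddle the neck just under the flange, with the label at (575,425) facing the camera. I'll lift and measure the yaw while it is held.

Call:
apply_moves(translation=[[0, 0, -0.1], [0, 0, -0.3], [0, 0, -0.4], [0, 0, -0.4], [0, 0, -0.4], [0, 0, -0.3], [0, 0, 0]], dr=[[0, 0, 0], [0, 0, 0], [0, 0, 0], [0, 0, 0], [0, 0, 0], [0, 0, 0], [0, 0, 0]])

```text
t: 26.87
eef_pos: [0.5383, 0.2746, 0.1973]
ee_rot: [0.0, 0.924, 0.382, 0.004]
force: [1.2, -0.8, -3.2]
width: 0.381
grip_force: 71.0
```

```bash
cat >> h.py <<'E'
def yawfit(c,base,yaw0,n='side',save=None,im=None):
    """best yaw for white label/shoulder patch: correlate image with model of label panel + patch"""
    im=optics.grab_frame(n) if im is None else im
    g=im.astype(float); w=np.clip((g.min(2)-90)/110,0,1)  # whiteness
    K,d,o,M=cam(n); best=[]
    a=np.linspace(-.30,.30,13)
    for y in yaw0+np.arange(-.6,.61,.02):
        pts=[];
        for q in a:                      # shoulder band
            for r,z in((.022,.0793),(.026,.0767),(.030,.074)): pts.append((r*np.cos(y+q),r*np.sin(y+q),z))
        P=np.array(pts)+[c[0],c[1],base]; uv=proj(n,P).astype(np.float32)
        best.append(cv2.remap(w.astype(np.float32),uv[None,:,0],uv[None,:,1],cv2.INTER_LINEAR).mean())
    best=np.array(best); ys=yaw0+np.arange(-.6,.61,.02); k=best>best.max()*.6
    return (ys[k]*best[k]).sum()/best[k].sum(), best.max()
E
python3 - <<'E'
from h import *
s=robot.state(); p=s['eef_pos']; print(p,s['width'],s['grip_force'],s['force'])
for n in('side','top'): print(n,yawfit(p,p[2]-.1064,-1.58,n))
t=cv2.imread('raw_top.png')[:,:,::-1]; sd=cv2.imread('raw_side.png')[:,:,::-1]
for nm,c,y in(('A',(.4268,-.162),-.17),('B',(.4034,-.277),-.83),('S',(.5360,.2738),-1.58)):
    for n,i in(('side',sd),('top',t)): print(nm,n,yawfit(c,.010 if nm=='S' else 0,y,n,im=i))
im2=optics.grab_frame('side')[:,:,::-1]; cv2.imwrite('pics/lift.png',cv2.resize(im2[100:175,180:280],(800,600),interpolation=2))
go((.50,.15,.192,None),(.53,-.02,.192,.85),(.58,-.0588,.192,None))
E
```

```text
[0.53833851 0.27455693 0.19732184] 0.38107015046588827 70.99127635359764 [ 1.23400561 -0.75849156 -3.21066796]
side (np.float64(-1.5715392313424599), np.float32(0.7308821))
top (np.float64(-1.560623465489231), np.float32(0.3360827))
A side (np.float64(-0.10980664719401181), np.float32(0.9867979))
A top (np.float64(-0.21908728591610868), np.float32(0.944499))
B side (np.float64(-0.8201813703907095), np.float32(0.9905995))
B top (np.float64(-0.8833354250552716), np.float32(0.84666306))
S side (np.float64(-1.530059377333588), np.float32(0.9531475))
S top (np.float64(-1.5695616868412423), np.float32(0.97241426))
t27.0 at [0.536  0.2736 0.192 ] phi -0.788 q6 1.171 q1 0.383 w 0.385 tilt [-0.001 -0.   ]
units [-2.818  1.556  0.   ] rows>=3.1 turn z -0.00
units [-2.467  3.541  0.   ] rows>=4.1 turn z -13.65
units [-1.579  0.096  0.   ] rows>=1.5 turn z -0.00
```

View pics/lift.png

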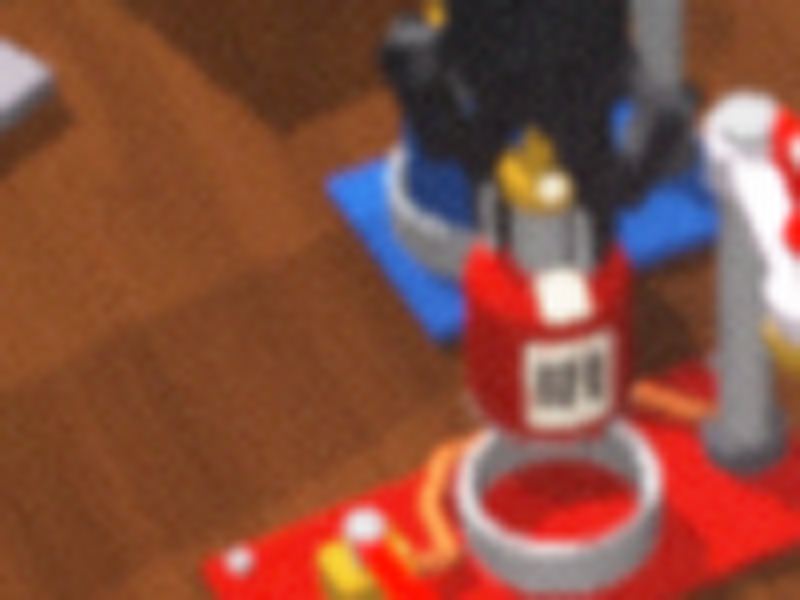

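The spent cylinder hangs upright, clear of the ring, with its label at (568,378).

Call:
apply_moves(translation=[[-0.3, 0.16, 0], [-0.6, 0.34, 0], [-0.6, 0.34, 0], [-0.6, 0.34, 0], [-0.6, 0.33, 0], [-0.4, 0.4, 0], [-0.43, 0.62, 0], [-0.43, 0.62, 0], [-0.43, 0.62, 0], [-0.43, 0.62, 0], [-0.36, 0.53, 0], [-0.11, 0.16, 0]], dr=[[0, 0, 0], [0, 0, 0], [0, 0, 0], [0, 0, 0], [0, 0, 0], [0, 0, 0], [0, 0, 0], [0, 0, 0], [0, 0, 0], [0, 0, 0], [0, 0, 0], [0, 0, 0]])

```text
t: 28.02
eef_pos: [0.5288, -0.0233, 0.1911]
ee_rot: [0.0, 0.925, 0.38, -0.001]
force: [-0.3, -0.9, -4.0]
width: 0.385
grip_force: 72.0
```

Call:
apply_moves(translation=[[0, 0, 0], [0, 0, 0], [0, 0, 0], [0, 0, 0], [0, 0, 0], [0, 0, 0], [0, 0, 0], [0, 0, 0], [0, 0, 0]], dr=[[0, 0, -0.6], [0, 0, -0.8], [0, 0, -0.8], [0, 0, -0.8], [0, 0, -0.8], [0, 0, -0.8], [0, 0, -0.8], [0, 0, -0.8], [0, 0, -0.8]])

```text
t: 28.77
eef_pos: [0.5284, -0.0195, 0.191]
ee_rot: [-0.001, 0.687, 0.727, -0.001]
force: [-0.6, 0.8, -2.9]
width: 0.382
grip_force: 72.3
```

Call:
apply_moves(translation=[[0, 0, 0], [0, 0, 0], [0, 0, 0], [0, 0, 0], [0, 0, 0], [0, 0, 0], [0, 0, 0], [0, 0, 0], [0, 0, 0], [0, 0, 0]], dr=[[0, 0, -0.8], [0, 0, -0.8], [0, 0, -0.8], [0, 0, -0.8], [0, 0, -0.8], [0, 0, -0.8], [0, 0, -0.8], [0, 0, -0.6], [0, 0, 0], [0, 0, 0]])

```text
t: 29.6
eef_pos: [0.5288, -0.0195, 0.1914]
ee_rot: [-0.001, 0.379, 0.926, -0.0]
force: [0.4, -0.5, -4.0]
width: 0.388
grip_force: 72.3
```

```bash
python3 - <<'E'
from h import *
d=plane('side',(251,147.25),.1256)[:2]-[.536,.2736]; print('label yaw',np.arctan2(d[1],d[0]),np.linalg.norm(d))
s=robot.state(); p=s['eef_pos']; print(p,s['width'],s['grip_force'],s['force'])
print(yawfit(p,p[2]-.1064,.06,'top'),yawfit(p,p[2]-.1064,.06,'side'))
go((.58,-.0588,.192,.825),(.58,-.0588,.112,None))
im=optics.grab_frame('top')[:,:,::-1]; cv2.imwrite('pics/carry.png',cv2.resize(im[120:240,240:400],(800,600),interpolation=2))
E
```

```text
label yaw -1.6002911178183354 0.02878229797380948
[ 0.52884409 -0.01946849  0.19140761] 0.38842447084821263 72.26511284708977 [ 0.38162689 -0.50468472 -3.95889134]
(np.float64(-0.20100037909301396), np.float32(0.0612439)) (np.float64(0.11887184741090677), np.float32(0.8521216))
t29.7 at [ 0.5292 -0.0195  0.1918] phi 0.795 q6 -0.933 q1 -0.138 w 0.383 tilt [-0.001  0.   ]
units [-1.594  0.188 -0.004] rows>=1.5 turn z -0.25
units [0. 0. 2.] rows>=1.9 turn z -0.00
```

View pics/carry.png

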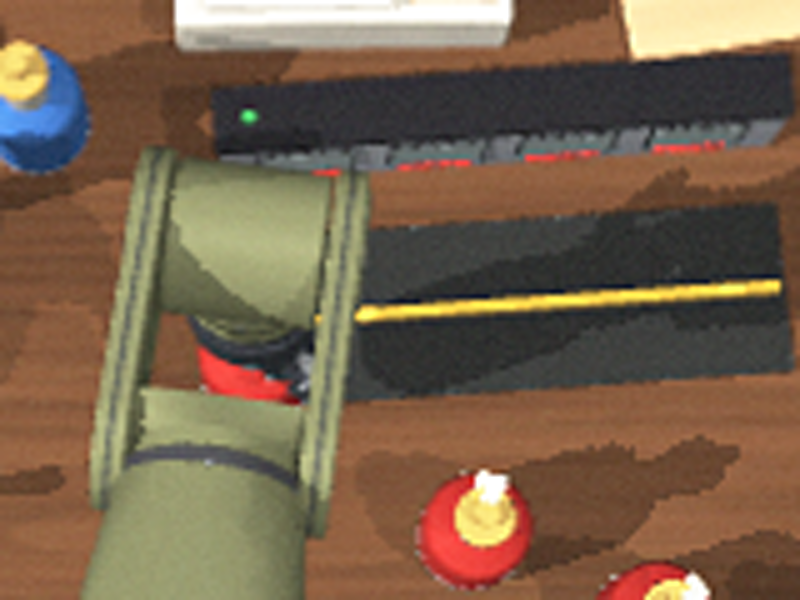

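The cylinder is carried upright by the mat. The reader's four windows show as red marks, and both loose cylinders are still in place. Placing on the first slot.

Call:
apply_moves(translation=[[-0.4, 0.048, 0], [-0.4, 0.048, 0], [-0.4, 0.046, 0], [-0.39, 0.046, 0], [0, 0, 0.4], [0, 0, 0.5], [0, 0, 0.5], [0, 0, 0.3], [0, 0, 0.15], [0, 0, 0.1], [0, 0, 0.04], [0, 0, 0]], dr=[[0, 0, 0], [0, 0, 0], [0, 0, -0.1], [0, 0, -0.1], [0, 0, 0], [0, 0, 0], [0, 0, 0], [0, 0, 0], [0, 0, 0], [0, 0, 0], [0, 0, 0], [0, 0, 0]])

```text
t: 30.75
eef_pos: [0.581, -0.0586, 0.1135]
ee_rot: [0.001, 0.367, 0.93, 0.0]
force: [0.3, 0.2, -4.6]
width: 0.385
grip_force: 72.3
```

```bash
python3 - <<'E'
from h import *
go((.58,-.0588,.1105,.825))
s=robot.state(); print(s['width'],s['grip_force'],s['force'])
E
```

```text
t30.8 at [ 0.581  -0.0586  0.1135] phi 0.820 q6 -1.013 q1 -0.192 w 0.385 tilt [ 0.001 -0.   ]
units [ 0.015 -0.022  0.075] rows>=0.1 turn z -0.04
0.3847032572440097 72.2814430296421 [ 0.31691998  0.21763868 -4.60127939]
```

Call:
apply_moves(translation=[[0, 0, 0.04], [0, 0, 0.03], [0, 0, 0], [0, 0, 0]], dr=[[0, 0, 0], [0, 0, 0], [0, 0, 0], [0, 0, 0]])

```text
t: 31.08
eef_pos: [0.5807, -0.0585, 0.1104]
ee_rot: [0.0, 0.366, 0.93, 0.0]
force: [0.1, -0.2, -3.5]
width: 0.387
grip_force: 72.3
```

Call:
apply_moves(translation=[[0, 0, 0], [0, 0, 0], [0, 0, 0], [0, 0, 0], [0, 0, -0.3], [0, 0, -0.6], [0, 0, -0.8], [0, 0, -0.8], [0, 0, -0.8], [0, 0, -0.5], [0, 0, 0]], dr=[[0, 0, 0], [0, 0, 0], [0, 0, 0], [0, 0, 0], [0, 0, 0], [0, 0, 0], [0, 0, 0], [0, 0, 0], [0, 0, 0], [0, 0, 0], [0, 0, 0]], grip=55)

```text
t: 32.0
eef_pos: [0.5835, -0.0591, 0.2708]
ee_rot: [0.006, 0.366, 0.93, 0.001]
force: [0.4, 0.3, 1.0]
width: 0.641
grip_force: 0.0
```

```bash
python3 - <<'E'
from h import *
go((.4268,-.162,.26,.82),(.4268,-.162,.1075,None))
for n in('side','top'):
    im=optics.grab_frame(n); cv2.imwrite(f'r3_{n}.png',im[:,:,::-1]); print(n,'spent',yawfit((.5805,-.0587),.004,.06,n,im=im),'A',yawfit((.4268,-.162),0,-.17,n,im=im),'B',yawfit((.4034,-.277),0,-.83,n,im=im))
E
```

```text
t32.0 at [ 0.5835 -0.0591  0.2708] phi 0.820 q6 -1.013 q1 -0.192 w 0.641 tilt [ 0.013 -0.003]
units [ 1.112 -4.552  0.271] rows>=4.5 turn z 0.00
units [0.    0.    3.813] rows>=3.7 turn z -0.00
side spent (np.float64(0.5873826049332834), np.float32(0.33877477)) A (np.float64(-0.11003520349817007), np.float32(0.98628235)) B (np.float64(nan), np.float32(0.0))
top spent (np.float64(0.5227627507243499), np.float32(0.22902486)) A (np.float64(-0.2189976094221671), np.float32(0.946772)) B (np.float64(nan), np.float32(0.0))h.py:45: RuntimeWarning: invalid value encountered in scalar divide
  return (ys[k]*best[k]).sum()/best[k].sum(), best.max()
```

B no longer matches its old place, so it was probably knocked. I'll look.

```bash
python3 - <<'E'
import cv2,numpy as np
t=cv2.imread('r3_top.png');s=cv2.imread('r3_side.png')
c=np.zeros((600,800,3),np.uint8)
c[:,:400]=cv2.resize(t[150:270,320:400],(400,600),interpolation=2); c[:,400:]=cv2.resize(s[210:330,240:320],(400,600),interpolation=2); cv2.imwrite('pics/r3.png',c)
E
```

```text
(no output)
```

View pics/r3.png

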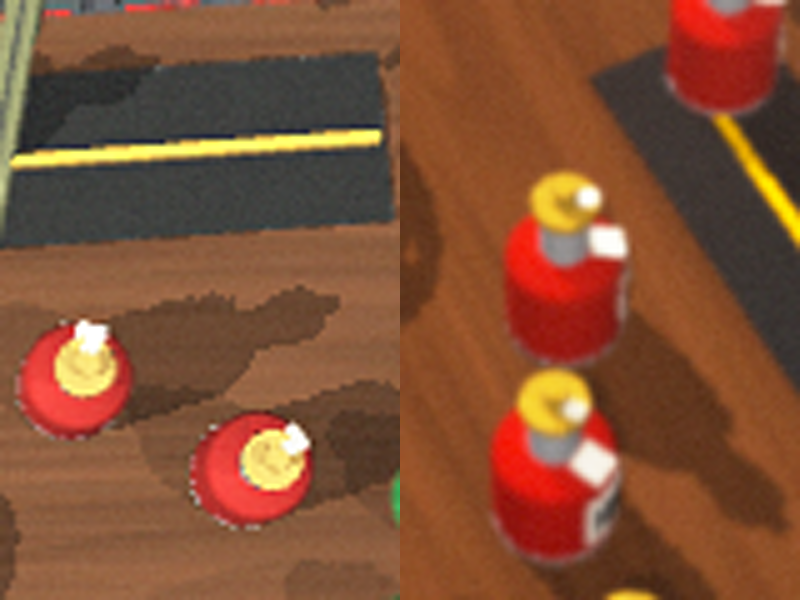

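B was knocked about 3 cm towards the robot and now has its flange at (270,459) in the top crop; it still stands upright. A is unchanged, so I fetch A first.

Call:
apply_moves(translation=[[0.1, -0.4, 0], [0.2, -0.8, 0], [0.2, -0.8, 0], [0.2, -0.8, 0], [0.2, -0.8, 0], [0.15, -0.65, 0], [0.062, -0.302, 0.27], [0, 0, 0]], dr=[[0, 0, 0], [0, 0, 0], [0, 0, 0], [0, 0, 0], [0, 0, 0], [0, 0, 0], [0, 0, 0], [0, 0, 0]], grip=62)

```text
t: 32.77
eef_pos: [0.4208, -0.1617, 0.2479]
ee_rot: [-0.003, 0.368, 0.93, -0.0]
force: [0.0, 0.4, -0.1]
width: 0.724
grip_force: 0.0
```

```bash
python3 - <<'E'
from h import *
go((.427,-.162,.1075,.82))
t=cv2.imread('r3_top.png')[:,:,::-1];s=cv2.imread('r3_side.png')[:,:,::-1]
ft=np.array((270,460))/5+[320,150]; fs=np.array((153,404))/5+[240,210]
print('B',tri(ft,fs),plane('top',ft,.13),plane('side',fs,.13))
c=tri(ft,fs)[0]
for n,i in(('side',s),('top',t)): print(yawfit(c,0,-.83,n,im=i))
t2=optics.grab_frame('top'); s2=optics.grab_frame('side')
for n,i in(('side',s2),('top',t2)): cv2.imwrite(f'r4_{n}.png',i[:,:,::-1]);print('spent',yawfit((.5805,-.0587),.004,.06,n,im=i))
E
```

```text
t32.8 at [ 0.4208 -0.1617  0.2479] phi 0.817 q6 -1.303 q1 -0.486 w 0.724 tilt [-0.005  0.002]
units [-0.118  0.1    3.511] rows>=3.4 turn z -0.02
B (array([ 0.36815713, -0.27571352,  0.12190187]), np.float64(0.0016397841683074544)) [ 0.36645718 -0.27411914  0.13      ] [ 0.36743644 -0.27999549  0.13      ]
(np.float64(-0.8697452124300467), np.float32(0.98172504))
(np.float64(-0.9402441189117586), np.float32(0.8470872))
spent (np.float64(0.5873396430901409), np.float32(0.3406391))
spent (np.float64(0.5318267792056938), np.float32(0.23591636))
```

Call:
apply_moves(translation=[[0, 0, 0.3], [0, 0, 0.3], [0, 0, 0], [0, 0, 0]], dr=[[0, 0, 0], [0, 0, 0], [0, 0, 0], [0, 0, 0]])

```text
t: 33.2
eef_pos: [0.4235, -0.1605, 0.2254]
ee_rot: [-0.002, 0.366, 0.931, 0.0]
force: [0.0, 0.6, -0.3]
width: 0.725
grip_force: 0.0
```

```bash
python3 - <<'E'
from h import *
go((.427,-.162,.1075,.82))
t=cv2.imread('r4_top.png');s=cv2.imread('r4_side.png')
u=proj('top',[.5805,-.0587,.08])[0].astype(int);v=proj('side',[.5805,-.0587,.08])[0].astype(int);print(u,v)
c=np.zeros((400,800,3),np.uint8)
c[:,:400]=cv2.resize(t[u[1]-25:u[1]+25,u[0]-25:u[0]+25],(400,400),interpolation=2); c[:,400:]=cv2.resize(s[v[1]-25:v[1]+25,v[0]-25:v[0]+25],(400,400),interpolation=2); cv2.imwrite('pics/spent.png',c)
E
```

```text
t33.2 at [ 0.4235 -0.1605  0.2254] phi 0.821 q6 -1.302 q1 -0.481 w 0.725 tilt [-0.003  0.002]
units [-0.09   0.031  2.946] rows>=2.8 turn z 0.01
[303 178] [303 216]
```

View pics/spent.png

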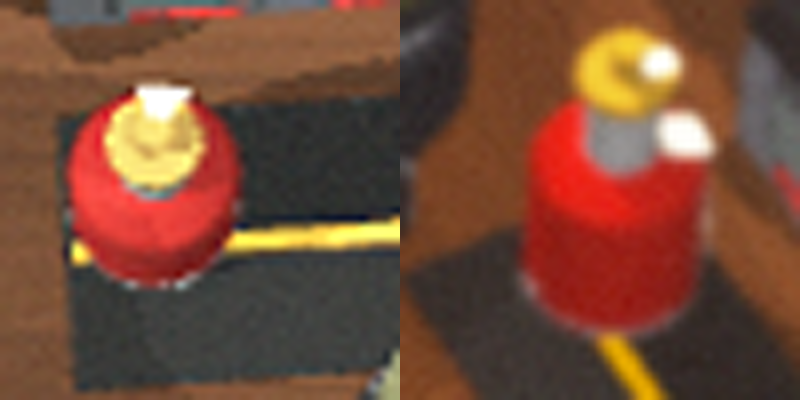

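```bash
python3 - <<'E'
from h import *
ft=(278+155/8,153+140/8); fs=(278+227/8,191+72/8)
print(tri(ft,fs),plane('top',ft,.134),plane('side',fs,.134))
c=tri(ft,fs)[0]
for n in('side','top'):
    i=cv2.imread(f'r4_{n}.png')[:,:,::-1]; print(n,yawfit(c,.004,.06,n,im=i))
print(plane('top',(278+155/8,153+235/8),.04),plane('top',(278+72/8,153+252/8),.004))
E
```

```text
(array([ 0.59747142, -0.03897603,  0.13021812]), np.float64(0.0018818894844532716)) [ 0.59529371 -0.0386323   0.134     ] [ 0.59726598 -0.04175567  0.134     ]
side (np.float64(-0.011081947885960113), np.float32(0.9727923))
top (np.float64(-0.001885882214403188), np.float32(0.85601866))
[ 0.57577488 -0.03823121  0.04      ] [ 0.57597241 -0.00250113  0.004     ]
```

```bash
python3 - <<'E'
from h import *
fs=(180+535/8,100+178/8)
for z in(.20,.208,.216,.224): print(z,plane('side',fs,z)[:2])
bs=(180+545/8,100+435/8) # front bottom rim
for z in(.07,.08,.0856,.09,.1): print(z,plane('side',bs,z)[:2])
E
```

```text
0.2 [0.54131447 0.28880113]
0.208 [0.5381696  0.28065295]
0.216 [0.53502472 0.27250477]
0.224 [0.53187985 0.26435659]
0.07 [0.53268622 0.26832783]
0.08 [0.52921409 0.25931728]
0.0856 [0.5272697  0.25427138]
0.09 [0.52574196 0.25030674]
0.1 [0.52226983 0.24129619]
```

The spent cylinder stands upright and square but ended about 25 mm off its slot, along the finger line, so the release disturbed it: it was let go just above the mat. I'll mend it later. From here on I'll lower until contact and open gradually. Now A.

Call:
apply_moves(translation=[[-0.09, 0.03, 0.4], [0, 0, 0.6], [0, 0, 0.7], [0, 0, 0.6], [0, 0, 0.4], [0, 0, 0.25], [0, 0, 0.03], [0, 0, 0], [0, 0, 0]], dr=[[0, 0, 0], [0, 0, 0], [0, 0, 0], [0, 0, 0], [0, 0, 0], [0, 0, 0], [0, 0, 0], [0, 0, 0], [0, 0, 0]])

```text
t: 33.95
eef_pos: [0.4283, -0.1633, 0.1094]
ee_rot: [0.001, 0.366, 0.93, -0.0]
force: [-0.5, -0.6, 0.8]
width: 0.722
grip_force: 0.0
```

```bash
python3 - <<'E'
from h import *
go((.427,-.162,.106,.82))
s=optics.grab_frame('side'); fs=proj('side',[.427,-.162,.1])[0].astype(int)
cv2.imwrite('a1.png',cv2.resize(s[fs[1]-30:fs[1]+30,fs[0]-30:fs[0]+30][:,:,::-1],(480,480),interpolation=2))
E
```

```text
t34.0 at [ 0.4283 -0.1633  0.1094] phi 0.821 q6 -1.302 q1 -0.481 w 0.722 tilt [ 0.002 -0.001]
units [0.046 0.001 0.085] rows>=0.1 turn z 0.00
```

Call:
apply_moves(translation=[[0, 0, 0], [0, 0, 0], [0, 0, 0], [0, 0, 0], [0, 0, 0], [0, 0, 0], [0, 0, 0], [0, 0, 0], [0, 0, 0], [0, 0, 0]], dr=[[0, 0, 0], [0, 0, 0], [0, 0, 0], [0, 0, 0], [0, 0, 0], [0, 0, 0], [0, 0, 0], [0, 0, 0], [0, 0, 0], [0, 0, 0]], grip=20, force=50)

```text
t: 34.83
eef_pos: [0.4283, -0.1633, 0.1094]
ee_rot: [0.001, 0.366, 0.93, -0.0]
force: [0.0, 1.0, 5.2]
width: 0.422
grip_force: 49.3
```

```bash
python3 - <<'E'
from h import *
go((.427,-.162,.106,.82))
s=robot.state(); print(s['width'],s['grip_force'],s['force'],s['torque'])
E
```

```text
t34.8 at [ 0.4283 -0.1633  0.1094] phi 0.820 q6 -1.302 q1 -0.482 w 0.422 tilt [ 0.002 -0.001]
units [0.045 0.001 0.085] rows>=0.1 turn z 0.00
0.42176285961696935 49.324817061424255 [0.03062677 1.00875994 5.22075695] [0.07024696 0.03357601 0.00020059]
```

The opening again reads 36 mm: at this opening the pads stand several mm farther back, so they catch the flange. I'll grip about 10 mm lower.

Call:
apply_moves(translation=[[0, 0, 0], [0, 0, 0], [0, 0, 0], [0, 0, 0], [0.04, 0, 0.13], [0, 0, 0.13], [0, 0, 0], [0, 0, 0]], dr=[[0, 0, 0], [0, 0, 0], [0, 0, 0], [0, 0, 0], [0, 0, 0], [0, 0, 0], [0, 0, 0], [0, 0, 0]], grip=60)

```text
t: 35.5
eef_pos: [0.4255, -0.1615, 0.0967]
ee_rot: [-0.001, 0.366, 0.93, 0.0]
force: [0.9, 0.3, 1.0]
width: 0.698
grip_force: 0.0
```

Call:
apply_moves(translation=[[0, 0, 0], [0, 0, 0], [0, 0, 0], [0, 0, 0], [0, 0, 0], [0, 0, 0], [0, 0, 0], [0, 0, 0], [0, 0, 0], [0, 0, 0]], dr=[[0, 0, 0], [0, 0, 0], [0, 0, 0], [0, 0, 0], [0, 0, 0], [0, 0, 0], [0, 0, 0], [0, 0, 0], [0, 0, 0], [0, 0, 0]], grip=20, force=50)

```text
t: 36.33
eef_pos: [0.428, -0.1624, 0.1]
ee_rot: [0.002, 0.367, 0.93, 0.0]
force: [-0.3, 2.3, 7.3]
width: 0.381
grip_force: 50.4
```

```bash
python3 - <<'E'
from h import *
go((.427,-.162,.106,.82))
s=robot.state(); print(s['width'],s['grip_force'],s['force'],s['torque'])
E
```

```text
t36.3 at [ 0.428  -0.1624  0.1   ] phi 0.820 q6 -1.301 q1 -0.480 w 0.381 tilt [ 0.004 -0.001]
units [ 0.024 -0.01  -0.149] rows>=0.1 turn z 0.00
0.3806991914858974 50.435796190286055 [-0.32653893  2.29482581  7.26503243] [ 0.25879007 -0.01758286 -0.04561276]
```

Call:
apply_moves(translation=[[0, 0, 0], [0, 0, 0], [0, 0, 0], [0, 0, 0], [0, 0, -0.09], [0, 0, 0], [0, 0, 0]], dr=[[0, 0, 0], [0, 0, 0], [0, 0, 0], [0, 0, 0], [0, 0, 0], [0, 0, 0], [0, 0, 0]], grip=60)

```text
t: 36.92
eef_pos: [0.4263, -0.1619, 0.1014]
ee_rot: [0.0, 0.366, 0.93, -0.0]
force: [0.2, 0.0, 1.0]
width: 0.7
grip_force: 0.0
```

Call:
apply_moves(translation=[[0, 0, 0], [0, 0, 0], [0, 0, 0], [0, 0, 0], [0, 0, 0], [0, 0, 0], [0, 0, 0], [0, 0, 0], [0, 0, 0], [0, 0, 0]], dr=[[0, 0, 0], [0, 0, 0], [0, 0, 0], [0, 0, 0], [0, 0, 0], [0, 0, 0], [0, 0, 0], [0, 0, 0], [0, 0, 0], [0, 0, 0]], grip=20, force=50)

```text
t: 37.75
eef_pos: [0.4263, -0.1618, 0.1013]
ee_rot: [0.0, 0.366, 0.93, 0.0]
force: [1.2, -0.1, 2.1]
width: 0.388
grip_force: 49.4
```

```bash
python3 - <<'E'
from h import *
go((.427,-.162,.106,.82))
s=robot.state(); print(s['width'],s['grip_force'],s['force'],s['torque'])
im=optics.grab_frame('side'); t=optics.grab_frame('top')
fs=proj('side',[.427,-.162,.08])[0].astype(int)
cv2.imwrite('pics/a2.png',cv2.resize(im[fs[1]-30:fs[1]+30,fs[0]-30:fs[0]+30][:,:,::-1],(600,600),interpolation=2))
E
```

```text
t37.8 at [ 0.4263 -0.1618  0.1013] phi 0.820 q6 -1.301 q1 -0.481 w 0.388 tilt [ 0. -0.]
units [-0.017  0.009 -0.116] rows>=0.1 turn z 0.00
0.38782357341596735 49.370664954185486 [ 1.24285695 -0.08618909  2.06111391] [ 0.10400207 -0.13840187 -0.00053496]
```

View pics/a2.png

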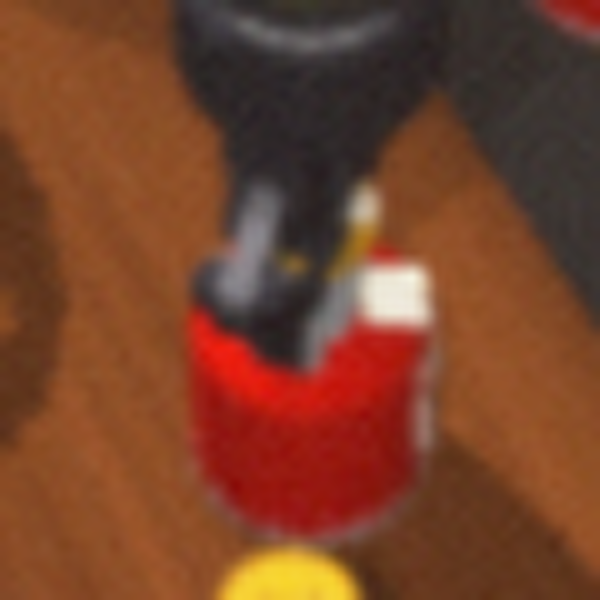

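The fingers hold A by the neck below the flange, with its patch at (395,293) and the forces near zero, so the grip is well centred. No more pictures to view; numeric checks from here.

```bash
cat >> h.py <<'E'
def whiteyaw(c,base,yaw0,ims):
    """yaw by centroid of white shoulder/flange patch pixels near the expected spot, both cams, given centre"""
    out=[]
    for n,im in ims.items():
        w=(im.min(2)>150); H,W=w.shape; vv,uu=np.nonzero(w)
        u0=proj(n,[c[0],c[1],base+.08])[0]; k=np.hypot(uu-u0[0],vv-u0[1])<22; uu,vv=uu[k],vv[k]
        for lab,z,r0,r1 in(('sh',.0767,.018,.034),):
            q=np.array([plane(n,(a,b),base+z)[:2] for a,b in zip(uu,vv)])-np.array(c[:2])
            if len(q)==0: continue
            r=np.hypot(*q.T); a=np.arctan2(q[:,1],q[:,0])-yaw0; a=(a+np.pi)%(2*np.pi)-np.pi; m=(r>r0)&(r<r1)&(abs(a)<.6)
            out.append((n,int(m.sum()),round(float(yaw0+np.median(a[m])),3) if m.sum() else None))
    return out
E
python3 - <<'E'
from h import *
L=lambda k:{n:cv2.imread(f'{k}_{n}.png')[:,:,::-1] for n in('side','top')}
r3,r4=L('r3'),L('r4'); r0={'top':cv2.imread('raw_top.png')[:,:,::-1],'side':cv2.imread('raw_side.png')[:,:,::-1]}
for nm,c,b,y,ims in(('A',(.4263,-.1618),0,-.16,r3),('S seat',(.5360,.2738),.01,-1.56,r0),('S mat',(.5965,-.040),.004,.0,r4),('B',(.3675,-.276),0,-.88,r3)):
    print(nm,[(n,yawfit(c,b,y,n,im=ims[n])[0].round(3)) for n in ims],whiteyaw(c,b,y,ims))
go((.4263,-.1618,.145,None),(.5851,-.1466,.145,1.04))
E
```

```text
A [('side', np.float64(-0.11)), ('top', np.float64(-0.213))] [('side', 30, -0.11), ('top', 26, -0.193)]
S seat [('top', np.float64(-1.57)), ('side', np.float64(-1.53))] [('top', 30, -1.569), ('side', 20, -1.528)]
S mat [('side', np.float64(0.022)), ('top', np.float64(0.048))] [('side', 26, 0.007), ('top', 18, -0.03)]
B [('side', np.float64(-0.833)), ('top', np.float64(-0.919))] [('side', 37, -0.859), ('top', 22, -0.927)]
t37.9 at [ 0.4263 -0.1618  0.1013] phi 0.820 q6 -1.301 q1 -0.481 w 0.389 tilt [0. 0.]
units [-1.000e-03  1.000e-03 -1.091e+00] rows>=1.0 turn z -0.00
units [-2.644  2.986  0.   ] rows>=3.8 turn z -1.83
```

Call:
apply_moves(translation=[[0, 0, -0.2], [0, 0, -0.45], [0, 0, -0.44], [-0.24, 0.28, 0], [-0.5, 0.56, 0], [-0.5, 0.56, 0], [-0.5, 0.56, 0], [-0.5, 0.56, 0], [-0.404, 0.466, 0], [0, 0, 0], [0, 0, 0], [0, 0, 0]], dr=[[0, 0, 0], [0, 0, 0], [0, 0, 0], [0, 0, 0], [0, 0, 0], [0, 0, 0], [0, 0, 0], [0, 0, 0], [0, 0, 0], [0, 0, -0.9], [0, 0, -0.88], [0, 0, 0]])

```text
t: 38.85
eef_pos: [0.5842, -0.1462, 0.1434]
ee_rot: [-0.002, 0.264, 0.964, -0.0]
force: [-1.0, 0.0, -4.9]
width: 0.386
grip_force: 50.6
```

```bash
python3 - <<'E'
from h import *
go((.5851,-.1466,.1055,1.033))
s=robot.state(); print(s['width'],s['grip_force'],s['force'],s['torque'])
E
```

```text
t38.9 at [ 0.5842 -0.1462  0.1434] phi 1.036 q6 -1.370 q1 -0.334 w 0.386 tilt [-0.004  0.001]
units [-0.025  0.002  0.947] rows>=0.9 turn z 0.03
0.3856127719621715 50.636526346206665 [-0.96083093  0.02690851 -4.87899499] [0.03375715 0.02981785 0.00067435]
```

Call:
apply_moves(translation=[[0, 0, 0.25], [0, 0, 0.3], [0, 0, 0.2], [0, 0, 0.15], [0, 0, 0.07], [0, 0, 0.02], [0, 0, 0], [0, 0, 0]], dr=[[0, 0, 0], [0, 0, 0], [0, 0, 0], [0, 0, 0], [0, 0, 0], [0, 0, 0], [0, 0, 0], [0, 0, 0]])

```text
t: 39.52
eef_pos: [0.5851, -0.1468, 0.1058]
ee_rot: [0.0, 0.265, 0.964, -0.0]
force: [-2.0, 0.3, 2.4]
width: 0.389
grip_force: 50.8
```

```bash
python3 - <<'E'
from h import *
go((.5851,-.1466,.1055,1.033))
s=robot.state(); print(s['width'],s['grip_force'],s['force'],s['torque'])
E
```

```text
t39.5 at [ 0.5851 -0.1468  0.1058] phi 1.034 q6 -1.368 q1 -0.335 w 0.389 tilt [ 0. -0.]
units [0.002 0.005 0.007] rows>=0.0 turn z 0.00
0.38920622567206287 50.79027235507965 [-1.99430741  0.3382609   2.38386877] [-0.07978606  0.35862297 -0.02097098]
```

Call:
apply_moves(translation=[[0, 0, 0.02], [0, 0, 0], [0, 0, 0], [0, 0, 0]], dr=[[0, 0, 0], [0, 0, 0], [0, 0, 0], [0, 0, 0]])

```text
t: 39.85
eef_pos: [0.5855, -0.1469, 0.1058]
ee_rot: [0.001, 0.265, 0.964, -0.0]
force: [-3.1, 0.7, 5.1]
width: 0.387
grip_force: 50.8
```

In contact. I'll release gradually, wait, then rise slowly.

Call:
apply_moves(translation=[[0, 0, 0], [0, 0, 0], [0, 0, 0], [0, 0, 0], [0, 0, 0]], dr=[[0, 0, 0], [0, 0, 0], [0, 0, 0], [0, 0, 0], [0, 0, 0]], grip=42)

```text
t: 40.27
eef_pos: [0.5849, -0.1465, 0.1042]
ee_rot: [-0.0, 0.265, 0.964, 0.0]
force: [-0.8, -0.4, 0.1]
width: 0.496
grip_force: 0.0
```

Call:
apply_moves(translation=[[0, 0, 0], [0, 0, 0], [0, 0, 0], [0, 0, 0], [0, 0, 0], [0, 0, 0], [0, 0, 0], [0, 0, 0]], dr=[[0, 0, 0], [0, 0, 0], [0, 0, 0], [0, 0, 0], [0, 0, 0], [0, 0, 0], [0, 0, 0], [0, 0, 0]], grip=60)

```text
t: 40.93
eef_pos: [0.5849, -0.1466, 0.1044]
ee_rot: [-0.0, 0.265, 0.964, -0.0]
force: [0.1, 0.1, 0.3]
width: 0.706
grip_force: 0.0
```

Call:
apply_moves(translation=[[0, 0, -0.1], [0, 0, -0.3], [0, 0, -0.4], [0, 0, -0.5], [0, 0, -0.6], [0, 0, -0.7], [0, 0, -0.7], [0, 0, -0.5], [0, 0, 0]], dr=[[0, 0, 0], [0, 0, 0], [0, 0, 0], [0, 0, 0], [0, 0, 0], [0, 0, 0], [0, 0, 0], [0, 0, 0], [0, 0, 0]])

```text
t: 41.68
eef_pos: [0.5875, -0.1474, 0.2644]
ee_rot: [0.006, 0.265, 0.964, -0.0]
force: [1.1, -0.6, 0.6]
width: 0.704
grip_force: 0.0
```

```bash
cat >> h.py <<'E'
def locate(P0,base,ims,rad=14):
    """flange centre: centroid of gold (bright yellow)+white flange blob near expected spot, both cams"""
    z=base+.13; uv={}
    for n,im in ims.items():
        h=cv2.cvtColor(im,cv2.COLOR_RGB2HSV); m=cv2.inRange(h,(18,70,110),(36,255,255))
        u0=proj(n,[P0[0],P0[1],z])[0]; vv,uu=np.nonzero(m); k=np.hypot(uu-u0[0],vv-u0[1])<rad
        if k.sum()<8: uv[n]=None; continue
        pts=np.stack([uu[k],vv[k]],1).astype(np.float32); hull=cv2.convexHull(pts); (e,_)=cv2.minEnclosingCircle(hull); uv[n]=e
        print(n,int(k.sum()),plane(n,e,z)[:2].round(4))
    if all(uv.values()): print('tri',tri(uv['top'],uv['side'])[0].round(4))
E
python3 - <<'E'
from h import *
ims={n:optics.grab_frame(n) for n in('side','top')}
r3={n:cv2.imread(f'r3_{n}.png')[:,:,::-1] for n in('side','top')}
for n in ims: cv2.imwrite(f'r5_{n}.png',ims[n][:,:,::-1])
print('A old');locate((.4263,-.1618),0,r3)
print('A');locate((.5853,-.1468),.004,ims); print('S');locate((.5965,-.04),.004,ims); print('B');locate((.3675,-.276),0,ims)
print(whiteyaw((.5853,-.1468),.004,.06,ims))
go((.3675,-.276,.26,None))
E
```

```text
A old
side 121 [ 0.4274 -0.1617]
top 98 [ 0.4264 -0.1589]
tri [ 0.4276 -0.1594  0.1264]
A
side 104 [ 0.5829 -0.1474]
top 285 [ 0.5843 -0.1466]
tri [ 0.5841 -0.1465  0.1325]
S
side 98 [ 0.5969 -0.0394]
top 169 [ 0.5922 -0.0552]
tri [ 0.5873 -0.055   0.1564]
B
side 142 [ 0.3673 -0.2785]
top 101 [ 0.368  -0.2742]
tri [ 0.3686 -0.2752  0.1237]
[('side', 27, 0.02), ('top', 18, 0.024)]
t41.8 at [ 0.5855 -0.1467  0.2584] phi 1.034 q6 -1.368 q1 -0.334 w 0.703 tilt [ 0.003 -0.001]
units [ 3.03  -5.564 -0.04 ] rows>=6.1 turn z -0.00
```

A stands on its slot, at (0.585, -0.147). Now B, at (0.368, -0.276).

Call:
apply_moves(translation=[[0.2, -0.4, 0], [0.4, -0.74, 0], [0.4, -0.74, 0], [0.4, -0.74, 0], [0.4, -0.74, 0], [0.4, -0.74, 0], [0.4, -0.74, 0], [0.3, -0.5, 0], [0.13, -0.224, 0], [0, 0, 0], [0, 0, 0], [0, 0, 0]], dr=[[0, 0, 0], [0, 0, 0], [0, 0, 0], [0, 0, 0], [0, 0, 0], [0, 0, 0], [0, 0, 0], [0, 0, 0], [0, 0, 0], [0, 0, 0.9], [0, 0, 0.9], [0, 0, 0.9]])

```text
t: 42.78
eef_pos: [0.3666, -0.2754, 0.255]
ee_rot: [-0.001, 0.42, 0.908, 0.001]
force: [0.1, -0.5, -0.8]
width: 0.696
grip_force: 0.0
```

Call:
apply_moves(translation=[[0, 0, 0], [0, 0, 0], [0, 0, 0], [0, 0, 0], [0, 0, 0], [0, 0, 0]], dr=[[0, 0, 0.9], [0, 0, 0.9], [0, 0, 0.78], [0, 0, 0], [0, 0, 0], [0, 0, 0]])

```text
t: 43.28
eef_pos: [0.367, -0.2755, 0.2557]
ee_rot: [-0.001, 0.551, 0.834, 0.0]
force: [-0.7, -0.7, -0.3]
width: 0.707
grip_force: 0.0
```

```bash
python3 - <<'E'
from h import *
go((.3685,-.276,.1013,.4))
ims={n:optics.grab_frame(n) for n in('side','top')}
print('B');locate((.368,-.276),0,ims)
for n in ims: cv2.imwrite(f'r6_{n}.png',ims[n][:,:,::-1])
print('A');locate((.5853,-.1468),.004,ims,10); print('S');locate((.5965,-.04),.004,ims,10)
E
```

```text
t43.3 at [ 0.367  -0.2755  0.2557] phi 0.403 q6 -1.164 q1 -0.761 w 0.707 tilt [-0.001  0.001]
units [-0.027  0.03   3.86 ] rows>=3.7 turn z 0.02
B
side 141 [ 0.3673 -0.2775]
top 184 [ 0.3683 -0.2759]
tri [ 0.3682 -0.2763  0.1274]
A
side 106 [ 0.5829 -0.1477]
top 96 [ 0.5828 -0.1421]
tri [ 0.5853 -0.1429  0.1263]
S
side 98 [ 0.5967 -0.0398]
top 96 [ 0.5953 -0.0359]
tri [ 0.5976 -0.0361  0.1289]
```

Call:
apply_moves(translation=[[-0.02, 0.03, 0.4], [0, 0, 0.7], [0, 0, 0.8], [0, 0, 0.8], [0, 0, 0.6], [0, 0, 0.4], [0, 0, 0.16], [0, 0, 0], [0, 0, 0], [0, 0, 0]], dr=[[0, 0, 0], [0, 0, 0], [0, 0, 0], [0, 0, 0], [0, 0, 0], [0, 0, 0], [0, 0, 0], [0, 0, 0], [0, 0, 0], [0, 0, 0]])

```text
t: 44.22
eef_pos: [0.3693, -0.277, 0.1038]
ee_rot: [0.001, 0.552, 0.834, -0.0]
force: [-0.2, 0.2, 1.7]
width: 0.703
grip_force: 0.0
```

Call:
apply_moves(translation=[[0, 0, 0], [0, 0, 0], [0, 0, 0], [0, 0, 0], [0, 0, 0], [0, 0, 0], [0, 0, 0], [0, 0, 0], [0, 0, 0], [0, 0, 0]], dr=[[0, 0, 0], [0, 0, 0], [0, 0, 0], [0, 0, 0], [0, 0, 0], [0, 0, 0], [0, 0, 0], [0, 0, 0], [0, 0, 0], [0, 0, 0]], grip=20, force=50)

```text
t: 45.05
eef_pos: [0.369, -0.2768, 0.1031]
ee_rot: [0.001, 0.552, 0.834, -0.0]
force: [-0.9, -0.9, 5.8]
width: 0.386
grip_force: 65.7
```

```bash
python3 - <<'E'
from h import *
s=robot.state(); print(s['eef_pos'],s['width'],s['grip_force'],s['force'],s['torque'])
r={n:cv2.imread(f'r5_{n}.png')[:,:,::-1] for n in('side','top')}
c=s['eef_pos'][:2]; print(whiteyaw(c,0,-.88,r),[yawfit(c,0,-.88,n,im=r[n])[0] for n in r])
go((.3684,-.2763,.15,None),(.5903,-.2344,.15,None))
E
```

```text
[ 0.36900652 -0.27679464  0.10312974] 0.38639013312034914 65.70779263973236 [-0.94274876 -0.85245505  5.79378081] [-0.01944926  0.00244058  0.01001446]
[('side', 38, -0.872), ('top', 22, -0.934)] [np.float64(-0.8795841601099968), np.float64(-0.9396252931167404)]
t45.0 at [ 0.369  -0.2768  0.1031] phi 0.400 q6 -1.160 q1 -0.760 w 0.386 tilt [ 0.001 -0.002]
units [ 0.017 -0.009 -1.172] rows>=1.1 turn z -0.00
units [-1.197  5.517  0.   ] rows>=5.4 turn z -0.00
```

Call:
apply_moves(translation=[[0, 0, -0.2], [0, 0, -0.5], [0, 0, -0.47], [-0.1, 0.45, 0], [-0.18, 0.83, 0], [-0.18, 0.83, 0], [-0.18, 0.83, 0], [-0.18, 0.83, 0], [-0.18, 0.83, 0], [-0.13, 0.6, 0], [-0.067, 0.317, 0], [0, 0, 0]], dr=[[0, 0, 0], [0, 0, 0], [0, 0, 0], [0, 0, 0], [0, 0, 0], [0, 0, 0], [0, 0, 0], [0, 0, 0], [0, 0, 0], [0, 0, 0], [0, 0, 0], [0, 0, 0]])

```text
t: 46.05
eef_pos: [0.5918, -0.2328, 0.1474]
ee_rot: [-0.001, 0.551, 0.834, 0.0]
force: [-0.6, -0.1, -3.4]
width: 0.387
grip_force: 68.8
```

Call:
apply_moves(translation=[[0, 0, 0], [0, 0, 0], [0, 0, 0], [0, 0, 0], [0, 0, 0], [0, 0, 0], [0, 0, 0], [0, 0, 0], [0, 0, 0], [0, 0, 0], [0, 0, 0], [0, 0, 0]], dr=[[0, 0, -0.5], [0, 0, -0.85], [0, 0, -0.85], [0, 0, -0.85], [0, 0, -0.85], [0, 0, -0.85], [0, 0, -0.85], [0, 0, -0.85], [0, 0, -0.85], [0, 0, -0.73], [0, 0, 0], [0, 0, 0]])

```text
t: 47.05
eef_pos: [0.589, -0.234, 0.1479]
ee_rot: [-0.001, 0.105, 0.995, 0.0]
force: [0.9, -0.3, -2.8]
width: 0.384
grip_force: 68.9
```

```bash
python3 - <<'E'
from h import *
s=robot.state(); print(s['eef_pos'],s['width'],s['grip_force'],s['force'],s['torque'])
go((.5903,-.2344,.1075,1.363))
E
```

```text
[ 0.58899186 -0.23399474  0.14787737] 0.38400345820662496 68.861523270607 [ 0.88411279 -0.34975386 -2.78893275] [-0.03464831  0.04397794  0.04473056]
t47.0 at [ 0.589  -0.234   0.1479] phi 1.361 q6 -1.824 q1 -0.463 w 0.384 tilt [-0.002  0.001]
units [-0.034 -0.003  1.009] rows>=1.0 turn z -0.01
```

Call:
apply_moves(translation=[[-0.03, 0, 0.25], [0, 0, 0.3], [0, 0, 0.2], [0, 0, 0.15], [0, 0, 0.07], [0, 0, 0.04], [0, 0, 0.02], [0, 0, 0], [0, 0, 0]], dr=[[0, 0, 0], [0, 0, 0], [0, 0, 0], [0, 0, 0], [0, 0, 0], [0, 0, 0], [0, 0, 0], [0, 0, 0], [0, 0, 0]])

```text
t: 47.8
eef_pos: [0.5917, -0.2346, 0.108]
ee_rot: [0.0, 0.103, 0.995, -0.0]
force: [0.7, 0.2, -3.3]
width: 0.383
grip_force: 68.8
```

Not yet touching; I'll lower step by step until contact.

Call:
apply_moves(translation=[[-0.0, 0, 0.04], [0, 0, 0], [0, 0, 0]], dr=[[0, 0, 0], [0, 0, 0], [0, 0, 0]])

```text
t: 48.05
eef_pos: [0.5922, -0.2349, 0.1073]
ee_rot: [0.001, 0.103, 0.995, -0.0]
force: [-0.2, -0.5, 1.1]
width: 0.388
grip_force: 68.2
```

Call:
apply_moves(translation=[[0.02, 0, 0.04], [0, 0, 0], [0, 0, 0]], dr=[[0, 0, 0], [0, 0, 0], [0, 0, 0]])

```text
t: 48.3
eef_pos: [0.5923, -0.2351, 0.1072]
ee_rot: [0.002, 0.103, 0.995, -0.001]
force: [-0.5, -0.4, 6.7]
width: 0.385
grip_force: 67.4
```

Call:
apply_moves(translation=[[0, 0, 0], [0, 0, 0], [0, 0, 0], [0, 0, 0], [0, 0, 0]], dr=[[0, 0, 0], [0, 0, 0], [0, 0, 0], [0, 0, 0], [0, 0, 0]], grip=42)

```text
t: 48.72
eef_pos: [0.5905, -0.2342, 0.1041]
ee_rot: [-0.0, 0.103, 0.995, 0.0]
force: [0.8, -0.6, -1.0]
width: 0.493
grip_force: 0.0
```

Call:
apply_moves(translation=[[0, 0, 0], [0, 0, 0], [0, 0, 0], [0, 0, 0], [0, 0, 0], [0, 0, 0], [0, 0, 0], [0, 0, 0]], dr=[[0, 0, 0], [0, 0, 0], [0, 0, 0], [0, 0, 0], [0, 0, 0], [0, 0, 0], [0, 0, 0], [0, 0, 0]], grip=60)

```text
t: 49.38
eef_pos: [0.5907, -0.2343, 0.1045]
ee_rot: [0.0, 0.103, 0.995, 0.0]
force: [-0.1, 0.2, 0.1]
width: 0.701
grip_force: 0.0
```

Call:
apply_moves(translation=[[0, 0, -0.1], [0, 0, -0.3], [0, 0, -0.4], [0, 0, -0.5], [0, 0, -0.6], [0, 0, -0.7], [0, 0, -0.7], [0, 0, -0.5], [0, 0, 0], [0, 0, 0], [0, 0, 0]], dr=[[0, 0, 0], [0, 0, 0], [0, 0, 0], [0, 0, 0], [0, 0, 0], [0, 0, 0], [0, 0, 0], [0, 0, 0], [0, 0, 0], [0, 0, 0], [0, 0, 0]])

```text
t: 50.3
eef_pos: [0.5903, -0.2341, 0.2559]
ee_rot: [-0.0, 0.103, 0.995, 0.0]
force: [0.2, 0.2, -0.5]
width: 0.7
grip_force: 0.0
```

```bash
python3 - <<'E'
from h import *
go((.598,-.0395,.26,None))
ims={n:optics.grab_frame(n) for n in('side','top')}
for k,c in dict(S=(.598,-.0395),A=(.5851,-.1467),B=(.592,-.235)).items():
    print(k); locate(c,.004,ims,10); print(whiteyaw(c,.004,.05,ims),[round(float(yawfit(c,.004,.05,n,im=ims[n])[0]),3) for n in ims])
E
```

```text
t50.3 at [ 0.5903 -0.2341  0.2559] phi 1.364 q6 -1.826 q1 -0.462 w 0.700 tilt [-0.001  0.   ]
units [ 0.81   4.801 -0.101] rows>=4.7 turn z -0.00
S
side 99 [ 0.5969 -0.0399]
top 97 [ 0.5953 -0.0359]
tri [ 0.5977 -0.0362  0.1289]
[('side', 24, 0.009), ('top', 19, -0.046)] [0.01, 0.008]
A
side 104 [ 0.5841 -0.1462]
top 140 [ 0.5837 -0.1526]
tri [ 0.5811 -0.1517  0.1429]
[('side', 26, 0.033), ('top', 21, 0.023)] [0.06, -0.001]
B
side 129 [ 0.5907 -0.2321]
top 187 [ 0.5921 -0.2352]
tri [ 0.5901 -0.2344  0.138 ]
[('side', 23, 0.153), ('top', 0, None)] [0.15, 0.084]
```

Call:
apply_moves(translation=[[0.07, 0.4, -0.1], [0.14, 0.8, 0], [0.14, 0.8, 0], [0.14, 0.8, 0], [0.14, 0.8, 0], [0.11, 0.7, 0], [0.05, 0.35, 0], [0.02, 0.15, 0], [0, 0, 0], [0, 0, 0], [0, 0, 0]], dr=[[0, 0, 0], [0, 0, 0], [0, 0, 0], [0, 0, 0], [0, 0, 0], [0, 0, 0], [0, 0, 0], [0, 0, 0], [0, 0, 0], [0, 0, 0], [0, 0, 0]])

```text
t: 51.32
eef_pos: [0.5983, -0.0408, 0.2602]
ee_rot: [-0.0, 0.104, 0.995, -0.0]
force: [-0.4, -0.0, -0.0]
width: 0.7
grip_force: 0.0
```

```bash
python3 - <<'E'
from h import *
go((.598,-.0395,.1065,None))
ims={n:optics.grab_frame(n) for n in('side','top')}
for n in ims: cv2.imwrite(f'r7_{n}.png',ims[n][:,:,::-1])
for k,c in dict(S=(.598,-.0395),A=(.5851,-.1467),B=(.5907,-.2343)).items():
    print(k); locate(c,.004,ims,10); print(whiteyaw(c,.004,.05,ims),[round(float(yawfit(c,.004,.05,n,im=ims[n])[0]),3) for n in ims])
E
```

```text
t51.3 at [ 0.5983 -0.0408  0.2602] phi 1.363 q6 -1.520 q1 -0.157 w 0.700 tilt [-0. -0.]
units [0.015 0.03  3.842] rows>=3.7 turn z -0.00
S
side 100 [ 0.5971 -0.0395]
top 182 [ 0.5953 -0.039 ]
tri [ 0.5963 -0.0393  0.1338]
[('side', 26, -0.014), ('top', 20, -0.048)] [0.001, 0.009]
A
side 105 [ 0.5827 -0.1475]
top 96 [ 0.5828 -0.1421]
tri [ 0.5851 -0.1428  0.1265]
[('side', 26, 0.033), ('top', 21, 0.023)] [0.06, -0.001]
B
side 129 [ 0.5903 -0.2322]
top 97 [ 0.585  -0.2354]
tri [ 0.5858 -0.2352  0.1399]
[('side', 20, 0.13), ('top', 22, 0.078)] [0.119, 0.001]
```

Call:
apply_moves(translation=[[0.01, 0.02, 0.4], [0, 0, 0.7], [0, 0, 0.8], [0, 0, 0.8], [0, 0, 0.6], [0, 0, 0.4], [0, 0, 0.15], [0, 0, 0], [0, 0, 0], [0, 0, 0]], dr=[[0, 0, 0], [0, 0, 0], [0, 0, 0], [0, 0, 0], [0, 0, 0], [0, 0, 0], [0, 0, 0], [0, 0, 0], [0, 0, 0], [0, 0, 0]])

```text
t: 52.25
eef_pos: [0.5995, -0.0394, 0.1084]
ee_rot: [0.002, 0.103, 0.995, -0.0]
force: [0.2, -0.1, 0.1]
width: 0.705
grip_force: 0.0
```

Call:
apply_moves(translation=[[0, 0, 0], [0, 0, 0], [0, 0, 0], [0, 0, 0], [0, 0, 0], [0, 0, 0], [0, 0, 0], [0, 0, 0], [0, 0, 0], [0, 0, 0]], dr=[[0, 0, 0], [0, 0, 0], [0, 0, 0], [0, 0, 0], [0, 0, 0], [0, 0, 0], [0, 0, 0], [0, 0, 0], [0, 0, 0], [0, 0, 0]], grip=20, force=50)

```text
t: 53.08
eef_pos: [0.5992, -0.0392, 0.1084]
ee_rot: [0.001, 0.103, 0.995, -0.0]
force: [-1.8, -2.1, 6.0]
width: 0.406
grip_force: 49.0
```

```bash
python3 - <<'E'
from h import *
s=robot.state(); print(s['eef_pos'],s['width'],s['grip_force'],s['force'],s['torque'])
r={n:cv2.imread(f'r6_{n}.png')[:,:,::-1] for n in('side','top')}
c=s['eef_pos'][:2]; print(whiteyaw(c,.004,.03,r),[yawfit(c,.004,.03,n,im=r[n])[0] for n in r])
go((c[0],c[1],.125,None),(.58,-.0588,.125,None))
E
```

```text
[ 0.5992189  -0.03921931  0.10839524] 0.4055189241609073 48.993503395468 [-1.82868371 -2.0930382   6.00456516] [-0.09383923  0.14163834 -0.03427245]
[('side', 29, -0.029), ('top', 20, -0.06)] [np.float64(-0.018657018305090728), np.float64(-0.010538099109861983)]
t53.1 at [ 0.5992 -0.0392  0.1084] phi 1.364 q6 -1.518 q1 -0.155 w 0.406 tilt [ 0.003 -0.001]
units [ 0.     0.    -0.415] rows>=0.4 turn z -0.00
units [ 0.37  -0.578  0.   ] rows>=0.7 turn z -0.00
```

Call:
apply_moves(translation=[[0, 0, 0], [0, 0, 0], [0, 0, 0], [0, 0, 0], [0, 0, 0.09], [0, 0, 0], [0, 0, 0]], dr=[[0, 0, 0], [0, 0, 0], [0, 0, 0], [0, 0, 0], [0, 0, 0], [0, 0, 0], [0, 0, 0]], grip=60)

```text
t: 53.67
eef_pos: [0.5977, -0.0387, 0.1021]
ee_rot: [-0.001, 0.103, 0.995, 0.0]
force: [0.5, -0.1, -0.1]
width: 0.704
grip_force: 0.0
```

Call:
apply_moves(translation=[[0, 0, 0], [0, 0, 0], [0, 0, 0], [0, 0, 0], [0, 0, 0], [0, 0, 0], [0, 0, 0], [0, 0, 0], [0, 0, 0], [0, 0, 0]], dr=[[0, 0, 0], [0, 0, 0], [0, 0, 0], [0, 0, 0], [0, 0, 0], [0, 0, 0], [0, 0, 0], [0, 0, 0], [0, 0, 0], [0, 0, 0]], grip=20, force=50)

```text
t: 54.5
eef_pos: [0.5989, -0.0392, 0.104]
ee_rot: [0.001, 0.103, 0.995, -0.0]
force: [-1.0, -0.7, 5.4]
width: 0.389
grip_force: 48.1
```

```bash
python3 - <<'E'
from h import *
s=robot.state(); print(s['eef_pos'],s['width'],s['grip_force'],s['force'],s['torque'])
c=s['eef_pos']
go((c[0],c[1],c[2]+.016,None),(.58,-.0588,c[2]+.016,None))
E
```

```text
[ 0.59888587 -0.0392023   0.10402378] 0.38854753875993037 48.132150205783546 [-1.03068352 -0.6662463   5.40260941] [-0.22786041  0.11227096  0.03463418]
t54.5 at [ 0.5989 -0.0392  0.104 ] phi 1.364 q6 -1.518 q1 -0.155 w 0.389 tilt [ 0.002 -0.001]
units [ 0.   0.  -0.4] rows>=0.4 turn z -0.00
units [ 0.361 -0.576  0.   ] rows>=0.7 turn z -0.00
```

Call:
apply_moves(translation=[[0, 0, -0.15], [0, 0, -0.25], [0.12, -0.19, 0], [0.12, -0.19, 0], [0.12, -0.196, 0], [0, 0, 0], [0, 0, 0], [0, 0, 0.15], [0, 0, 0.12], [0, 0, 0.06], [0, 0, 0], [0, 0, 0]], dr=[[0, 0, 0], [0, 0, 0], [0, 0, 0], [0, 0, 0], [0, 0, 0], [0, 0, -0.5], [0, 0, 0], [0, 0, 0], [0, 0, 0], [0, 0, 0], [0, 0, 0], [0, 0, 0]])

```text
t: 55.5
eef_pos: [0.5792, -0.0583, 0.1051]
ee_rot: [-0.0, 0.073, 0.997, 0.0]
force: [0.8, 1.0, -3.0]
width: 0.388
grip_force: 48.5
```

```bash
python3 - <<'E'
from h import *
s=robot.state(); print(s['width'],s['grip_force'],s['force'])
go((.58,-.0588,.104,1.424))
E
```

```text
0.387917078964363 48.51483705526334 [ 0.79013715  1.0481216  -2.96521075]
t55.5 at [ 0.5792 -0.0583  0.1051] phi 1.424 q6 -1.616 q1 -0.193 w 0.388 tilt [-0.001  0.   ]
units [-0.021 -0.009  0.029] rows>=0.0 turn z -0.00
```

Call:
apply_moves(translation=[[0, 0, 0.05], [0, 0, 0], [0, 0, 0]], dr=[[0, 0, 0], [0, 0, 0], [0, 0, 0]])

```text
t: 55.75
eef_pos: [0.5797, -0.0584, 0.1042]
ee_rot: [0.0, 0.073, 0.997, -0.0]
force: [-1.6, 0.8, -0.2]
width: 0.386
grip_force: 49.0
```

Just touching; I'll lower a little more, release gradually, rise, and back off to look.

Call:
apply_moves(translation=[[-0.01, 0, 0.02], [0, 0, 0], [0, 0, 0]], dr=[[0, 0, 0], [0, 0, 0], [0, 0, 0]])

```text
t: 56.0
eef_pos: [0.5802, -0.0585, 0.1043]
ee_rot: [0.0, 0.073, 0.997, -0.0]
force: [-3.8, 0.8, 3.5]
width: 0.386
grip_force: 50.2
```

Call:
apply_moves(translation=[[0, 0, 0], [0, 0, 0], [0, 0, 0], [0, 0, 0], [0, 0, 0]], dr=[[0, 0, 0], [0, 0, 0], [0, 0, 0], [0, 0, 0], [0, 0, 0]], grip=42)

```text
t: 56.42
eef_pos: [0.58, -0.0585, 0.103]
ee_rot: [0.0, 0.073, 0.997, -0.0]
force: [-0.9, -0.1, 1.0]
width: 0.495
grip_force: 0.3
```

Call:
apply_moves(translation=[[0, 0, 0], [0, 0, 0], [0, 0, 0], [0, 0, 0], [0, 0, 0], [0, 0, 0], [0, 0, 0], [0, 0, 0]], dr=[[0, 0, 0], [0, 0, 0], [0, 0, 0], [0, 0, 0], [0, 0, 0], [0, 0, 0], [0, 0, 0], [0, 0, 0]], grip=60)

```text
t: 57.08
eef_pos: [0.5797, -0.0585, 0.1028]
ee_rot: [0.0, 0.073, 0.997, -0.0]
force: [-0.6, -0.4, 0.4]
width: 0.701
grip_force: 0.0
```

Call:
apply_moves(translation=[[0, 0, -0.1], [0, 0, -0.3], [0, 0, -0.4], [0, 0, -0.5], [0, 0, -0.6], [0, 0, -0.7], [0, 0, -0.7], [0, 0, -0.7], [0, 0, 0], [0, 0, 0]], dr=[[0, 0, 0], [0, 0, 0], [0, 0, 0], [0, 0, 0], [0, 0, 0], [0, 0, 0], [0, 0, 0], [0, 0, 0], [0, 0, 0], [0, 0, 0]])

```text
t: 57.92
eef_pos: [0.581, -0.0587, 0.2669]
ee_rot: [0.003, 0.073, 0.997, -0.0]
force: [-0.2, -0.1, -0.0]
width: 0.704
grip_force: 0.0
```

```bash
python3 - <<'E'
from h import *
go((.40,.05,.30,None))
E
```

```text
t57.9 at [ 0.581  -0.0587  0.2669] phi 1.424 q6 -1.617 q1 -0.193 w 0.704 tilt [ 0.006 -0.001]
units [ 4.875  2.027 -0.826] rows>=5.1 turn z -0.00
```

Call:
apply_moves(translation=[[0.3, 0.13, -0.2], [0.7, 0.3, -0.2], [0.8, 0.34, -0.2], [0.8, 0.34, -0.2], [0.8, 0.34, 0], [0.8, 0.34, 0], [0.5, 0.2, 0], [0, 0, 0], [0, 0, 0], [0, 0, 0]], dr=[[0, 0, 0], [0, 0, 0], [0, 0, 0], [0, 0, 0], [0, 0, 0], [0, 0, 0], [0, 0, 0], [0, 0, 0], [0, 0, 0], [0, 0, 0]])

```text
t: 58.75
eef_pos: [0.4055, 0.0476, 0.2943]
ee_rot: [-0.0, 0.073, 0.997, -0.0]
force: [0.4, 0.3, -0.3]
width: 0.701
grip_force: 0.0
```

```bash
python3 - <<'E'
from h import *
ims={n:optics.grab_frame(n) for n in('side','top')}
for n in ims: cv2.imwrite(f'r8_{n}.png',ims[n][:,:,::-1])
for k,c in dict(S=(.5799,-.0586),A=(.5851,-.1467),B=(.5907,-.2343)).items():
    print(k); locate(c,.004,ims,10); print(whiteyaw(c,.004,.05,ims),[round(float(yawfit(c,.004,.05,n,im=ims[n])[0]),3) for n in ims])
# change vs start: other objects
for n in ims:
    d=cv2.absdiff(ims[n],cv2.imread('raw_%s.png'%n)[:,:,::-1]).max(2)>60
    for k,p in dict(valvetip=(.447,.204,.058),o2=(0,0,0)).items(): pass
h=cv2.cvtColor(ims['top'],cv2.COLOR_RGB2HSV); m=cv2.inRange(h,(0,150,80),(6,255,255))|cv2.inRange(h,(174,150,80),(180,255,255))
k,l,st,ce=cv2.connectedComponentsWithStats(m)
print([(st[i,4],ce[i].round(0)) for i in range(1,k) if st[i,4]>15])
E
```

```text
S
side 108 [ 0.5764 -0.0601]
top 94 [ 0.5757 -0.0546]
tri [ 0.5782 -0.055   0.1267]
[('side', 31, 0.042), ('top', 21, 0.05)] [0.041, -0.001]
A
side 104 [ 0.5826 -0.1479]
top 96 [ 0.5828 -0.1421]
tri [ 0.5852 -0.1429  0.1259]
[('side', 26, 0.033), ('top', 21, 0.023)] [0.06, -0.001]
B
side 129 [ 0.5907 -0.2321]
top 98 [ 0.585  -0.2354]
tri [ 0.5858 -0.2352  0.1403]
[('side', 20, 0.13), ('top', 22, 0.078)] [0.119, 0.0]
[(np.int32(146), array([151.,  97.])), (np.int32(26), array([104., 106.])), (np.int32(106), array([221., 156.])), (np.int32(1582), array([210., 209.])), (np.int32(107), array([191., 171.])), (np.int32(274), array([353., 179.])), (np.int32(278), array([328., 181.])), (np.int32(280), array([302., 184.])), (np.int32(329), array([205., 196.])), (np.int32(248), array([497., 289.]))]
```

```bash
python3 - <<'E'
from h import *
C=dict(S=(.5799,-.0586),A=(.5851,-.1467),B=(.5907,-.2343))
for n in('top','side'):
    im=cv2.imread(f'r8_{n}.png')[:,:,::-1]; h=cv2.cvtColor(im,cv2.COLOR_RGB2HSV)
    m=cv2.inRange(h,(0,150,60),(6,255,255))|cv2.inRange(h,(174,150,60),(180,255,255)); k,l,st,ce=cv2.connectedComponentsWithStats(m)
    for q,c in C.items():
        u=proj(n,[c[0],c[1],.055])[0]; i=1+np.argmin(np.hypot(*(ce[1:]-u).T)+1e3*(st[1:,4]<100)); x,y,w,hh,a=st[i]
        box=np.array([x+w/2-.5,y+hh-1.]); J=(proj(n,[[c[0]+.01,c[1],.055],[c[0],c[1]+.01,.055]])-u)/10
        e=ce[i]-u; print(n,q,a,(x,y,w,hh),'cent-proj',e.round(2),'mm equiv',np.linalg.solve(J.T,e).round(1))
    # yellow midline extrapolation vs bases
E
```

```text
top S 280 (np.int32(292), np.int32(171), np.int32(22), np.int32(23)) cent-proj [-1.09  3.43] mm equiv [-11.6   3.8]
top A 280 (np.int32(318), np.int32(168), np.int32(23), np.int32(24)) cent-proj [-2.04  3.02] mm equiv [-10.2   7. ]
top B 278 (np.int32(343), np.int32(166), np.int32(23), np.int32(23)) cent-proj [-3.24  2.65] mm equiv [-8.9 11.1]
side S 1408 (np.int32(290), np.int32(210), np.int32(56), np.int32(71)) cent-proj [13.74 25.94] mm equiv [  -6.5 -109.6]
side A 1408 (np.int32(290), np.int32(210), np.int32(56), np.int32(71)) cent-proj [-0.68  5.56] mm equiv [-11.6 -17.5]
side B 1408 (np.int32(290), np.int32(210), np.int32(56), np.int32(71)) cent-proj [-15.98 -15.82] mm equiv [-16.7  69.2]
```

```bash
python3 - <<'E'
from h import *
print(proj('top',[[.6185,.1903,.255],[.447,.204,.058]]))
im=cv2.imread('r8_top.png'); 
d=cv2.absdiff(im,cv2.imread('raw_top.png')).max(2)>70
k,l,st,ce=cv2.connectedComponentsWithStats(d.astype(np.uint8)); print([(st[i,4],ce[i].round(0).tolist()) for i in range(1,k) if st[i,4]>25])
s=robot.state(); print(s['t'],s['eef_pos'],s['joint_velocities'].round(3))
E
```

```text
[[219.34144878 154.64540252]
 [224.1955291  220.53365091]]
[(np.int32(314), [215.0, 158.0]), (np.int32(166), [193.0, 173.0]), (np.int32(1185), [328.0, 179.0]), (np.int32(282), [204.0, 192.0]), (np.int32(347), [234.0, 242.0]), (np.int32(760), [267.0, 254.0]), (np.int32(531), [258.0, 213.0]), (np.int32(266), [334.0, 225.0]), (np.int32(44), [209.0, 224.0]), (np.int32(268), [371.0, 233.0]), (np.int32(32), [240.0, 232.0]), (np.int32(58), [263.0, 232.0]), (np.int32(54), [405.0, 254.0]), (np.int32(168), [398.0, 282.0]), (np.int32(3668), [248.0, 343.0]), (np.int32(844), [45.0, 307.0]), (np.int32(294), [10.0, 302.0]), (np.int32(7661), [127.0, 374.0]), (np.int32(123), [10.0, 329.0]), (np.int32(221), [294.0, 345.0]), (np.int32(39), [269.0, 353.0]), (np.int32(34), [223.0, 349.0]), (np.int32(29), [224.0, 372.0]), (np.int32(30), [315.0, 378.0]), (np.int32(168), [200.0, 378.0]), (np.int32(51), [268.0, 383.0]), (np.int32(32), [310.0, 384.0]), (np.int32(84), [434.0, 386.0])]
58.85 [0.40588663 0.04732975 0.29436516] [-0.004  0.005 -0.004  0.003  0.001  0.003]
```

```bash
python3 - <<'E'
from h import *
for f in('raw','r3','r8'):
  for n in('top','side'):
    p=f'raw_{n}.png' if f=='raw' else f'{f}_{n}.png'; h=cv2.cvtColor(cv2.imread(p),cv2.COLOR_BGR2HSV)
    m=cv2.inRange(h,(50,120,30),(75,255,255)); k,l,st,ce=cv2.connectedComponentsWithStats(m); print(f,n,[(int(st[i,4]),ce[i].round(1).tolist()) for i in range(1,k) if 120<st[i,4]<900])
E
```

```text
raw top [(618, [52.1, 199.1]), (286, [407.4, 248.4]), (285, [399.7, 279.1])]
raw side [(307, [190.5, 74.1]), (404, [287.8, 349.7]), (431, [249.4, 355.0])]
r3 top [(625, [52.3, 198.9]), (285, [407.4, 248.3]), (289, [399.6, 279.1])]
r3 side [(178, [194.0, 67.0]), (407, [287.9, 349.8]), (427, [249.1, 355.1])]
r8 top [(614, [52.1, 198.9]), (289, [407.5, 248.3]), (285, [399.6, 279.2])]
r8 side [(174, [194.7, 66.6]), (402, [287.7, 349.8]), (425, [249.1, 355.0])]
```

The green cylinders haven't moved, so those differences were only shadows. Handing in.

```bash
python3 -c "
from bench import robot
print(robot.sign_off())"
```

```text
the job is handed in; nothing more can be done
None
```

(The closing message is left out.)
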